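# Hang up the dipping basket and nest the three dip pots

## Robot

A 6-joint arm with a two-finger parallel gripper is mounted at the origin on the work surface. World frame = base frame: x ahead of the robot, y to its left, z up, the work surface at z = 0. Lengths are in m, angles in degrees, forces in N, time in s.
With the tool pointing down it reaches from about 0.35 to 0.875 m from the base axis. Payload 4.2 kg.
Tool frame: the origin (TCP) lies at the very end of the fingers, on their centre line; the grasp point (between the pads) lies 19 mm behind it; z points along the fingers, y is the line along which they close (so a half turn about z gives the same grasp; the last joint's range is limited). The gripper opens to 87 mm and grips with 3 to 60 N. Pads are 19 mm wide; open, the fingers measure 117 mm over their backs; the gripper's body (75 mm by 190 mm) begins 51 mm behind the grasp point.
Start: joints at [82.712, 22.042, 0.453, 0, -68.411, -14.817], TCP at [0.235, 0.579, 0.187] pointing down, gripper open.
Joint ranges: [-179.83, 179.83], [-69.29, 118.12], [-61.27, 80.66], [-181.25, 117.63], [-171.15, -9.14], [-177.46, 177.46]. Speed limits (degrees/s): [159.86, 159.86, 180, 180, 180, 180].

## Interface

Orientations are given as a 3x3 rotation matrix whose columns are the frame's x, y, z axes.
In Python, from station import monitor, cams, ticket gives the robot as it stands.
- The arm moves only by the tool drive_tool, never from a script. Its argument "moves" is a list of rows, each an object with "delta_pos": the shift along the tool's x, y, z in mm, a list of three; "turn": the turn about the tool's z in rad; "claw": the opening, from 0 (shut) to 1 (fully open). A call has 1 to 12 rows; each row shifts and turns the commanded pose from where the row before left it, along the tool's axes as they then stand; what a row does not reach is not made up. A row lasts 1/8 s, in which the tool goes at most 62.5 mm and 10.7 degrees, less where a joint would pass 70% of its speed; a pose out of reach is approached as far as the arm can. A call is refused whole if a number of a shift passes 62.5 or a number of a turn 0.188, either way. A call with a gripper value outside its range is refused whole. The fingers move at their own pace and stop on an object; the grip force is fixed at half the most. Time passes only in rows, so rows that do not move let the fingers close. It gives the time, the measured TCP pose, the force, the opening and the grip force at its end, in the units of the state.
- monitor.sense(): the state, without advancing time (a new reading comes with each control period).
- cams.capture(name): name is "scene" or "side" or "wrist"; returns a dict with "color" (384x512x3 uint8, red, green, blue), "range_z" (384x512 float32, m along the optical axis (not along the pixel's ray), 0 where there is no reading), "vertical_fov" (degrees; the focal length in pixels is half the picture's height over the tangent of half this angle, whatever the lens; pixels are square), "cx", "cy" (the principal point, pixels), "extrinsics" (4x4, takes a point from camera to world coordinates). Camera axes: x right, y down, z forward; pixel columns grow to the right and rows downward; lengths in m; the calibration is good to about 2 mm. A picture is of the moment at which its call begins.
- ticket.finish_job(): hands the job in; it is judged then, once.
The state is a dict: "time_s": time; "joints": joint angles; "joint_velocities": joint speeds; "effort": joint torques, N m; "tcp_pos": TCP position; "ee_rot": TCP orientation; "wrist_force": force on the tool from outside, world axes, zero at the start; "moment": the same for the moment, N m; "gripper_width": opening from 0.0 (shut) to 1.0 (fully open); "gripper_force": force on a finger pad.
Only numpy, scipy, OpenCV 4.12 (cv2) and the standard library are available. Lean on these libraries where they do the work, as an engineer would, in place of code of your own. Each camera call takes 0.05 s, during which the arm holds its last target. There are 200 camera calls.

## Task

Put the dipping set away: first lift the brass dipping basket out of the large blue pot and hang it by its bail on the hook of the stand. Then stand the medium white pot inside the large blue one, and after that the small terracotta pot from the sloping wooden rest inside the medium one, each upright and right down on the floor of the next, set down and not dropped. Do not disturb the other things on the bench.

Things in the scene. Friction and masses are not known exactly. Their poses are not given: they have to be found in the camera images.
- large_pot: blue ceramic pot, open at the top, slightly flared: 64 mm tall, 76 mm across at the foot, 88 mm at the rim, wall 5 mm; a thick bottom puts the inner floor 22 mm above its underside (floor about 66 mm across). Stands upright on the bench, about 0.5 kg. Origin: centre of the underside, z along its axis to the mouth
- medium_pot: white ceramic pot of the same form: 62 mm tall, 54 mm across at the foot, 64 mm at the rim, wall 4 mm, inner floor 22 mm above its underside (46 mm across), about 0.26 kg. Stands upright on the bench; inside the large pot its rim stands 20 mm above the large one's, room for fingertips. Origin: centre of the underside, z to the mouth
- small_pot: terracotta pot of the same form: 60 mm tall, 34 mm across at the foot, 42 mm at the rim, wall 3.5 mm, about 0.11 kg. It starts on the sloping rest, leaning 32 degrees from vertical, mouth towards the rest's -x (the robot's side); nested, its rim stands 20 mm above the medium pot's. Origin: centre of the underside, z along its axis to the mouth
- rest: fixed pale wooden drying rest, 84 x 62 mm, its seat sloping 32 degrees down towards its -x side; a lip at the low end and two side cheeks reach about 20 mm and 16 mm up the small pot (along its axis), its upper part is free. Origin: centre of the underside on the bench; x level from the low to the high end, y level across
- rest_seat (a point): the point of the seat under the middle of the small pot, 45 mm above the bench
- basket: brass basket with dark square marks, 52 mm across, 50 mm tall, 0.12 kg, starts in the large pot. A bail of 5 mm wire arches over it in its y-z plane, at most 65 mm wide; its clear window reaches from the rim (50 mm up) to 121 mm. On the arch stands an upright round wooden grip, 16 mm across, 125 to 169 mm above the underside. Origin: centre of the underside, z up; a half turn looks the same
- basket_bail (a point): underside of the top of the bail arch, on the basket's axis, 121.5 mm above its underside: the point that must hang on the hook
- basket_grip (a point): in the wooden grip on its axis, 150 mm above the basket's underside (19 mm below the grip's top)
- hook_stand: fixed steel stand: round foot 100 mm across, post 12 mm thick, 232 mm tall; from its top a hook of 8 mm wire runs 108 mm out along the stand's -x, sagging 10 mm, and ends in an upturned tip. Nothing is above it. Origin: centre of the foot's underside; x level, so the hook points along -x, z up
- hook_seat (a point): top of the hook wire at its lowest place, 84 mm out from the post's axis and 224 mm above the bench: the bail hangs here
- hook_tip (a point): end of the upturned tip, 108 mm out from the post's axis and 242 mm above the bench; the bail must pass over it with the basket below the hook, so the hook enters the bail window
- flux_jar: amber glass jar, 30 mm across, 45 mm tall, red cap (bystander, leave alone). Origin: on its underside
- borax_jar: clear glass jar, 30 mm across, 40 mm tall, white cap (bystander, leave alone). Origin: on its underside
- hammer: hammer lying on the bench, 220 mm long (bystander, leave alone). Origin: on its underside
- brush: brush lying on the bench, 160 mm long (bystander, leave alone). Origin: on its underside
- ring_clamp: two-tone wooden ring clamp lying on the bench, about 105 x 24 x 22 mm (bystander, leave alone). Origin: on its underside
- ring_tray: small divided wooden tray, 90 x 70 x 18 mm (bystander, leave alone). Origin: on its underside
There are look-alikes about, which are no part of the job. Leave any purple or turquoise look-alike of the medium_pot alone.

How it is judged (in metres and radians):
On the way, in this order (a step that is already met when the one before it is completed fails the run):
1. the basket hangs by its bail on the hook (x of basket_bail in the frame of hook_stand between -0.106 and -0.015 m and y of basket_bail in the frame of hook_stand between -0.014 and 0.014 m and z of basket_bail in the frame of hook_stand between 0.214 and 0.246 m and contact force between basket and hook_stand above 0.3 N and angle between basket's own z axis and vertical below 0.35 rad), for 0.3 s.
2. the medium pot stands upright on the floor of the large pot (horizontal distance between medium_pot and large_pot below 0.014 m and z of medium_pot in the frame of large_pot between 0.018 and 0.026 m and angle between medium_pot's own z axis and vertical below 0.1 rad), for 0.3 s.
3. the small pot stands upright on the floor of the medium pot (horizontal distance between small_pot and medium_pot below 0.014 m and z of small_pot in the frame of medium_pot between 0.018 and 0.026 m and angle between small_pot's own z axis and vertical below 0.1 rad), for 0.3 s.
At the end, for the whole second after the job is handed in: Basket hangs by its bail top on the hook wire between tip and post (14 mm to either side, tilt under 0.35 rad). Large pot upright on the bench, medium in it, small in medium: axes within 14 mm, each underside 18 to 26 mm above the next, tilt under 0.1 rad. All at rest (all of step 1 and all of step 2 and all of step 3 and angle between large_pot's own z axis and vertical below 0.1 rad and height (world z) of large_pot below 0.006 m and linear speed of each of large_pot, medium_pot, small_pot below 0.03 m/s and linear speed of basket below 0.08 m/s); the robot touches nothing.
It fails at once if the medium pot is dropped or thrown into the large pot (faster than 0.6 m/s at it) (linear speed of medium_pot above 0.6 m/s and horizontal distance between medium_pot and large_pot below 0.04 m and height (world z) of medium_pot below 0.14 m).
It fails at once if the small pot is dropped or thrown into the medium pot (faster than 0.6 m/s at it) (linear speed of small_pot above 0.6 m/s and horizontal distance between small_pot and medium_pot below 0.04 m and height (world z) of small_pot below 0.14 m).
It fails at once if a bystander (jars, hammer, brush, ring clamp, ring tray) is moved by more than 25 mm or knocked over (distance of any of flux_jar, borax_jar, hammer, brush, ring_clamp, ring_tray from where it was at the start of the episode above 0.025 m or angle between any of flux_jar, borax_jar, hammer, brush, ring_clamp, ring_tray's own z axis and vertical above 0.5 rad).
It also fails if it takes over 72 s, if anything falls off the work surface, if the arm or the gripper's body presses on something with over 40 N, if the wrist force passes 120 N, or if a joint passes its speed limit or range.

## Working session

There is one attempt and no reset: what is moved stays moved. The work goes in short steps, Python scripts to look and compute and a tool call to move; the robot and the scene stay as the last step left them, time stands still between calls to the robot, and variables do not carry over. Pictures are saved under pics/ and viewed, at most 10 in all, crops included, and the job is handed in when it is done.

Besides the shell and the picture viewer there is one more tool, called after "Emit:" as name(argument=value, ...) on one line, values as JSON. drive_tool: Moves the arm, as the interface text tells. Its arguments: {"type":"object","properties":{"moves":{"type":"array","items":{"type":"object","properties":{"delta_pos":{"type":"array","items":{"type":"number"}},"turn":{"type":"number"},"claw":{"type":"number"}}}}},"required":["moves"]}

```bash
ls; mkdir -p pics; python3 - <<'E'
from station import monitor,cams
import cv2,numpy as np
s=monitor.sense();print(s)
for n in("scene","side","wrist"):
    c=cams.capture(n);cv2.imwrite(f"pics/{n}0.png",c["color"][:,:,::-1]);np.savez(f"pics/{n}0.npz",**c)
    print(n,c["vertical_fov"],c["cx"],c["cy"],np.round(c["extrinsics"],3).tolist(),(c["range_z"]>0).mean())
E
```

```text
pics
{'time_s': 0.0, 'joints': array([ 8.27107588e+01,  2.20898012e+01,  3.80544023e-01, -2.81735304e-02,
       -6.84105981e+01, -1.48158637e+01]), 'joint_velocities': array([ 0.03605425,  0.03834955, -0.00429853,  0.08881258,  0.06276578,
        0.00753382]), 'effort': array([-2.94129250e-04, -3.90667963e+01,  1.87407589e+01,  4.22006607e+00,
        1.10374604e-02, -1.73522626e-04]), 'tcp_pos': array([0.23493411, 0.57844161, 0.18617713]), 'ee_rot': array([[ 9.26426860e-01, -3.76474111e-01, -7.18936341e-04],
       [-3.76474786e-01, -9.26424669e-01, -2.01690943e-03],
       [ 9.32738226e-05,  2.13918047e-03, -9.99997708e-01]]), 'wrist_force': array([-0.08034797,  0.16467826, -0.827131  ]), 'moment': array([-0.01844639,  0.03120691, -0.03278812]), 'gripper_force': 0.0, 'gripper_width': 1.000795002494527}
scene 52.603561836942006 260.70104764904414 194.9066310869098 [[-0.397, 0.602, -0.693, 1.306], [0.918, 0.264, -0.296, 0.31], [0.004, -0.753, -0.657, 0.912], [0.0, 0.0, 0.0, 1.0]] 0.9922841389973959
side 56.06184049482879 259.8688987564438 193.53368203959135 [[0.996, -0.064, 0.063, 0.474], [-0.09, -0.718, 0.69, -0.717], [0.001, -0.693, -0.721, 0.92], [0.0, 0.0, 0.0, 1.0]] 0.9962514241536459
wrist 66.44202534938364 252.57589941156107 189.63948186816344 [[-0.376, -0.888, -0.263, 0.307], [-0.926, 0.362, 0.104, 0.549], [0.003, 0.283, -0.959, 0.384], [0.0, 0.0, 0.0, 1.0]] 0.9958597819010416
```

View pics/scene0.png

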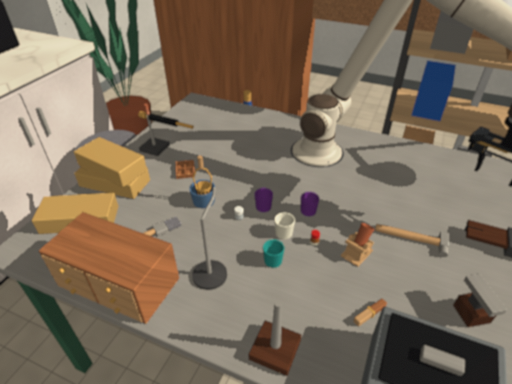

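View pics/side0.png

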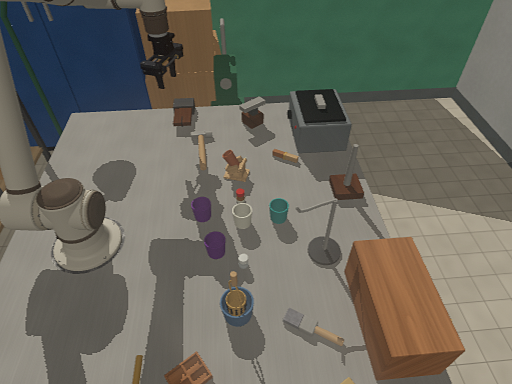

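The scene view shows the blue pot with basket at (203,195), white pot (285,226), rest with terracotta pot (358,245), and stand foot (208,274). In the side view they are at (237,305), (242,216), (236,165) and (324,250), with the hook tip near (299,209).

```bash
cat > h.py <<'E'
import numpy as np,cv2
from scipy.optimize import least_squares
def K(c):
    f=c["color"].shape[0]/2/np.tan(np.radians(float(c["vertical_fov"]))/2);return f,float(c["cx"]),float(c["cy"])
def cloud(c):
    f,cx,cy=K(c);v,u=np.mgrid[:384,:512];z=c["range_z"]
    p=np.stack([(u-cx)/f*z,(v-cy)/f*z,z],-1)
    E=c["extrinsics"];return p@E[:3,:3].T+E[:3,3]
def hsv(c): return cv2.cvtColor(np.ascontiguousarray(c["color"]),cv2.COLOR_RGB2HSV)
def ray(c,u,v):
    f,cx,cy=K(c);E=c["extrinsics"];d=E[:3,:3]@np.array([(u-cx)/f,(v-cy)/f,1]);return E[:3,3],d
def onplane(c,u,v,z):
    o,d=ray(c,u,v);return o+d*(z-o[2])/d[2]
def proj(c,p):
    f,cx,cy=K(c);E=c["extrinsics"];q=E[:3,:3].T@(np.asarray(p)-E[:3,3]);return f*q[0]/q[2]+cx,f*q[1]/q[2]+cy
def tri(c1,p1,c2,p2):
    o1,d1=ray(c1,*p1);o2,d2=ray(c2,*p2)
    t=np.linalg.lstsq(np.stack([d1,-d2],1),o2-o1,rcond=None)[0]
    a,b=o1+t[0]*d1,o2+t[1]*d2;return (a+b)/2,np.linalg.norm(a-b)
def circ(p,r=None):
    f=lambda x:np.hypot(p[:,0]-x[0],p[:,1]-x[1])-(x[2] if r is None else r)
    s=least_squares(f,[*p[:,:2].mean(0),r or .03][:3],loss="soft_l1",f_scale=.002);return s.x,np.sqrt((s.fun**2).mean())
E
python3 - <<'E'
from h import *
C={n:dict(np.load(f"pics/{n}0.npz")) for n in("scene","side")}
rois={"scene":dict(blue=(180,170,225,212),white=(268,208,302,244),rest=(338,218,378,268),stand=(185,185,235,292)),
"side":dict(blue=(215,265,260,328),white=(228,200,256,230),rest=(220,148,252,184),stand=(292,195,345,268))}
for n,c in C.items():
    P=cloud(c);H=hsv(c)
    for k,(a,b,x,y) in rois[n].items():
        p=P[b:y,a:x].reshape(-1,3);h=H[b:y,a:x].reshape(-1,3).astype(int)
        if k=="blue":m=(h[:,0]>95)&(h[:,0]<125)&(h[:,1]>90)
        elif k=="white":m=(h[:,1]<60)&(h[:,2]>140)
        elif k=="rest":m=(h[:,1]>90)&(p[:,2]>.008)
        else:m=(p[:,2]>.015)&(p[:,2]<.3)&(h[:,1]<80)
        q=p[m];print(n,k,len(q),np.round(q.min(0),3),np.round(np.percentile(q,98,axis=0),3),q[:,2].max().round(3))
        if k in("blue","white"):
            zt=np.percentile(q[:,2],97);r=q[q[:,2]>zt-.008];print("  rim",zt.round(3),len(r),circ(r))
        if k=="stand":
            r=q[q[:,2]>.2];print("  top",len(r));print(np.round(r[np.argsort(r[:,0])][::max(1,len(r)//14)],3).tolist())
            r=q[(q[:,2]>.03)&(q[:,2]<.18)];print("  post",np.round(np.median(r,0),3))
for n,c in C.items():
    a=[(170,150,400,300),(200,130,360,340)][n=="side"]
    cv2.imwrite(f"pics/{n}_crop.png",cv2.resize(c["color"][a[1]:a[3],a[0]:a[2],::-1],None,fx=[3.4,2.85][n=="side"],fy=[3.4,2.85][n=="side"],interpolation=cv2.INTER_CUBIC))
E
```

```text
scene blue 195 [ 0.448 -0.312  0.007] [ 0.499 -0.233  0.066] 0.912
  rim 0.066 25 (array([ 1.0811759 , -0.23435709,  0.58881102]), np.float64(0.012054449970639845))
scene white 560 [ 0.393 -0.026 -0.005] [0.52  0.089 0.064] 0.912
  rim 0.063 107 (array([0.48646646, 0.03954194, 0.02950091]), np.float64(0.11391157510170709))
scene rest 757 [0.357 0.233 0.008] [0.518 0.309 0.104] 0.912
scene stand 644 [ 0.422 -0.313  0.015] [ 0.758 -0.065  0.235] 0.243
  top 156
[[0.621, -0.117, 0.236], [0.627, -0.123, 0.235], [0.632, -0.117, 0.227], [0.645, -0.111, 0.222], [0.659, -0.115, 0.225], [0.672, -0.107, 0.228], [0.687, -0.104, 0.231], [0.701, -0.105, 0.233], [0.712, -0.096, 0.228], [0.723, -0.092, 0.211], [0.728, -0.09, 0.23], [0.73, -0.101, 0.221], [0.731, -0.091, 0.208], [0.732, -0.095, 0.219], [0.734, -0.094, 0.21]]
  post [ 0.729 -0.096  0.076]
side blue 28 [ 0.415 -0.312  0.043] [ 0.493 -0.231  0.066] 0.066
  rim 0.065 22 (array([ 0.45507339, -0.2728394 ,  0.04060185]), np.float64(0.0012852544945177154))
side white 370 [ 0.438 -0.717 -0.006] [0.532 0.141 0.063] 0.92
  rim 0.063 64 (array([0.48443268, 0.03899007, 0.02961671]), np.float64(0.09083267065375158))
side rest 440 [ 0.429 -0.717  0.008] [0.511 0.299 0.102] 0.92
side stand 411 [ 0.617 -0.124  0.015] [ 0.742 -0.083  0.236] 0.242
  top 169
[[0.617, -0.123, 0.239], [0.626, -0.123, 0.231], [0.635, -0.115, 0.224], [0.646, -0.114, 0.223], [0.657, -0.112, 0.222], [0.668, -0.109, 0.226], [0.678, -0.108, 0.228], [0.689, -0.107, 0.229], [0.697, -0.102, 0.231], [0.708, -0.103, 0.231], [0.719, -0.1, 0.227], [0.722, -0.101, 0.207], [0.725, -0.097, 0.234], [0.728, -0.101, 0.207], [0.733, -0.096, 0.217]]
  post [ 0.724 -0.1    0.111]
```

View pics/scene_crop.png

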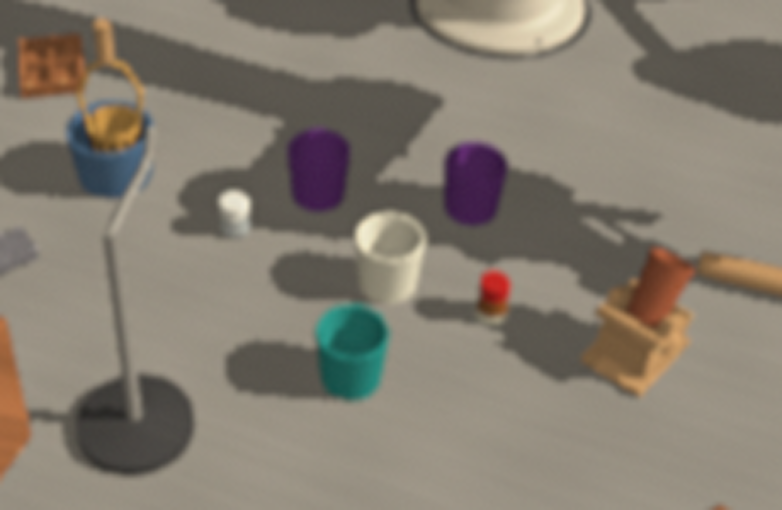

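View pics/side_crop.png

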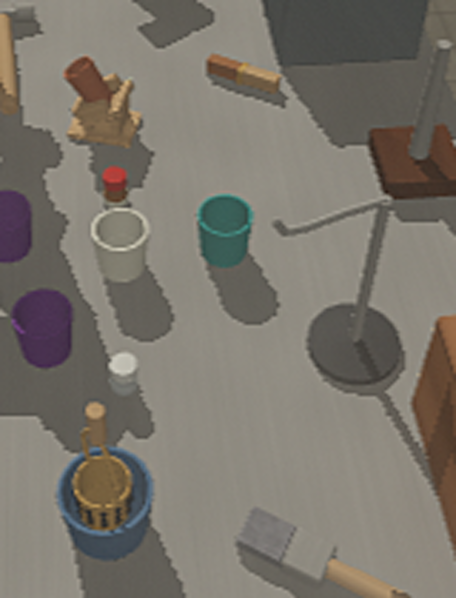

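The crops show the basket grip at scene crop (105,40) and side crop (95,425). The bail faces the scene camera. The small pot leans in the rest at scene crop (660,290) and side crop (85,80). The hook tip is at side crop (282,230).

```bash
python3 - <<'E'
from h import *
C={n:dict(np.load(f"pics/{n}0.npz")) for n in("scene","side")}
c1,c2=C["scene"],C["side"]
rois={"scene":dict(bask=(185,150,222,200),white=(268,208,302,244),rest=(338,218,378,268)),"side":dict(bask=(215,262,260,328),white=(228,200,256,230),rest=(220,148,252,184))}
cent={}
A={}
for n,c in C.items():
    P=cloud(c);H=hsv(c).astype(int)
    for k,(a,b,x,y) in rois[n].items():
        p=P[b:y,a:x].reshape(-1,3);h=H[b:y,a:x].reshape(-1,3)
        vv,uu=np.mgrid[b:y,a:x];uv=np.stack([uu.ravel(),vv.ravel()],1)
        ok=(p[:,2]<.3)&(p[:,2]>.003)
        if k=="bask":
            near=np.hypot(p[:,0]-.455,p[:,1]+.273)<.06
            g=ok&near&(p[:,2]>.152);print(n,"grip",g.sum(),p[g].mean(0).round(4),p[g,2].max().round(3))
            cent[n,"grip"]=uv[g].mean(0)
            A[n,"b"]=p[ok&near&(p[:,2]>.082)&(p[:,2]<.142)]
        if k=="white":
            m=ok&(h[:,1]<60)&(h[:,2]>120)&(p[:,2]>.055)&(np.hypot(p[:,0]-.486,p[:,1]-.04)<.06);A[n,"w"]=p[m]
            print(n,"white",m.sum(),circ(p[m]),p[m,2].max())
        if k=="rest":
            m=ok&(h[:,1]>150)&((h[:,0]<10)|(h[:,0]>172));A[n,"s"]=p[m];print(n,"terra",m.sum(),p[m].min(0).round(3),p[m].max(0).round(3))
            m2=ok&(h[:,0]>=11)&(h[:,0]<25)&(h[:,1]>70);A[n,"r"]=p[m2];print(n,"wood",m2.sum(),p[m2].min(0).round(3),p[m2].max(0).round(3), np.bincount(h[ok][:,0]).argsort()[-6:])
print("grip tri",tri(c1,cent["scene","grip"],c2,cent["side","grip"]),cent)
w=np.vstack([A["scene","w"],A["side","w"]]);print("white both",circ(w))
b=np.vstack([A["scene","b"]]);q=b[:,:2]-np.median(b[:,:2],0);u,s,v=np.linalg.svd(q);print("bail",len(b),b.mean(0),s,v[0],np.degrees(np.arctan2(v[0][1],v[0][0])))
for k in "sr":
    q=np.vstack([A["scene",k],A["side",k]])
    for z0 in np.arange(0,.11,.012):
        t=q[(q[:,2]>=z0)&(q[:,2]<z0+.012)]
        if len(t)>4:print(k,z0.round(3),len(t),np.percentile(t[:,:2],[3,50,97],axis=0).round(3).tolist())
E
```

```text
scene grip 61 [ 0.4563 -0.266   0.1753] 0.195
scene white 109 (array([0.48644793, 0.03948062, 0.02940453]), np.float64(0.0016548411671739396)) 0.06612247642384239
scene terra 206 [0.432 0.263 0.054] [0.489 0.3   0.108]
scene wood 595 [0.35  0.231 0.003] [0.526 0.315 0.088] [19 10 20 15  9 16]
side grip 87 [ 0.4521 -0.272   0.1776] 0.193
side white 94 (array([0.48433538, 0.03828626, 0.02947018]), np.float64(0.0014993841588328983)) 0.06491944859340992
side terra 1 [0.433 0.287 0.079] [0.433 0.287 0.079]
side wood 379 [0.43  0.23  0.003] [0.521 0.303 0.09 ] [18 15 10  9 16 17]
grip tri (array([ 0.45203032, -0.2686956 ,  0.17189418]), np.float64(0.00039572561639684127)) {('scene', 'grip'): array([199.70491803, 161.        ]), ('side', 'grip'): array([233.02298851, 277.87356322])}
white both (array([0.48568119, 0.03892677, 0.02944298]), np.float64(0.0017625797752965208))
bail 51 [ 0.45285247 -0.26683719  0.11276993] [0.20199665 0.01819866] [-0.44002857  0.89798377] 116.10570393909977
s 0.048 11 [[0.48, 0.265], [0.483, 0.278], [0.488, 0.285]]
s 0.06 38 [[0.472, 0.264], [0.482, 0.278], [0.487, 0.292]]
s 0.072 55 [[0.433, 0.265], [0.475, 0.28], [0.481, 0.292]]
s 0.084 59 [[0.433, 0.267], [0.468, 0.279], [0.475, 0.297]]
s 0.096 43 [[0.457, 0.268], [0.464, 0.281], [0.47, 0.297]]
r 0.0 314 [[0.435, 0.235], [0.499, 0.265], [0.521, 0.31]]
r 0.012 86 [[0.359, 0.241], [0.499, 0.267], [0.512, 0.31]]
r 0.024 81 [[0.394, 0.241], [0.498, 0.259], [0.509, 0.307]]
r 0.036 112 [[0.444, 0.24], [0.489, 0.258], [0.508, 0.309]]
r 0.048 234 [[0.443, 0.238], [0.488, 0.264], [0.513, 0.304]]
r 0.06 137 [[0.464, 0.24], [0.494, 0.261], [0.511, 0.299]]
r 0.072 5 [[0.459, 0.26], [0.469, 0.261], [0.478, 0.276]]
r 0.084 5 [[0.433, 0.288], [0.437, 0.293], [0.466, 0.297]]
```

Emit:
drive_tool(moves=[{"delta_pos": [0,0,-30],"turn": 0.188,"claw": 1},{"delta_pos": [0,0,-40],"turn": 0.188,"claw": 1},{"delta_pos": [0,0,-40],"turn": 0.188,"claw": 1},{"delta_pos": [0,0,0],"turn": 0.188,"claw": 1},{"delta_pos": [0,0,0],"turn": 0.188,"claw": 1},{"delta_pos": [0,0,0],"turn": 0.188,"claw": 1},{"delta_pos": [0,0,0],"turn": 0.188,"claw": 1},{"delta_pos": [0,0,0],"turn": 0.188,"claw": 1},{"delta_pos": [0,0,0],"turn": 0.188,"claw": 1},{"delta_pos": [0,0,0],"turn": 0.188,"claw": 1},{"delta_pos": [0,0,0],"turn": 0.188,"claw": 1},{"delta_pos": [0,0,0],"turn": 0.188,"claw": 1}])

```text
time_s: 1.65
tcp_pos: [0.2351, 0.5788, 0.2967]
ee_rot: [[-0.878, -0.479, -0.0], [-0.479, 0.878, -0.001], [0.001, -0.001, -1.0]]
wrist_force: [0.8, -0.2, -0.1]
gripper_width: 1.003
gripper_force: 0.0
```

```bash
cat > go.py <<'E'
import sys
from h import *
from station import monitor
# usage: go.py x y z az  -> total tool-frame shift in mm, turn in rad (tool z assumed down)
def go(x,y,z,az=None,s=None):
    s=s or monitor.sense();R=s["ee_rot"];d=R.T@(np.array([x,y,z])-s["tcp_pos"])*1000
    a=np.degrees(np.arctan2(R[1,0],R[0,0]));t=0 if az is None else -np.radians((az-a+180)%360-180)
    print("tcp",s["tcp_pos"].round(4),"az",a.round(2),"shift mm",d.round(1),"turn",round(t,3),"grip",round(s["gripper_width"],3),round(s["gripper_force"],1),"F",s["wrist_force"].round(1),"t",round(s["time_s"],2),"tilt",R[:,2].round(4),"J",s["joints"].round(0)[[0,5]])
if __name__=="__main__":
    a=[float(v) for v in sys.argv[1:]];go(*a)
E
python3 go.py .5 .1 .30 -154; python3 go.py .4 -.24 .30 -154
```

```text
tcp [0.2351 0.5788 0.2967] az -151.38 shift mm [  -3.2 -547.2   -2.9] turn 0.046 grip 1.003 0.0 F [ 0.8 -0.2 -0.1] t 1.65 tilt [-4.e-04 -1.e-03 -1.e+00] J [  83. -144.]
tcp [0.2351 0.5788 0.2967] az -151.38 shift mm [ 247.5 -797.8   -2.5] turn 0.046 grip 1.003 0.0 F [ 0.8 -0.2 -0.1] t 1.65 tilt [-4.e-04 -1.e-03 -1.e+00] J [  83. -144.]
```

Emit:
drive_tool(moves=[{"delta_pos": [0,-40,0],"turn": 0.046,"claw": 1},{"delta_pos": [0,-56,0],"turn": 0,"claw": 1},{"delta_pos": [0,-56,0],"turn": 0,"claw": 1},{"delta_pos": [0,-56,0],"turn": 0,"claw": 1},{"delta_pos": [0,-56,0],"turn": 0,"claw": 1},{"delta_pos": [0,-56,0],"turn": 0,"claw": 1},{"delta_pos": [0,-56,0],"turn": 0,"claw": 1},{"delta_pos": [0,-56,0],"turn": 0,"claw": 1},{"delta_pos": [0,-56,0],"turn": 0,"claw": 1},{"delta_pos": [0,-56,0],"turn": 0,"claw": 1},{"delta_pos": [0,0,0],"turn": 0,"claw": 1}])

```text
time_s: 3.02
tcp_pos: [0.4789, 0.0894, 0.2967]
ee_rot: [[-0.899, -0.438, -0.001], [-0.438, 0.899, -0.001], [0.001, -0.0, -1.0]]
wrist_force: [-1.1, -0.0, 0.2]
gripper_width: 1.002
gripper_force: 0.0
```

```bash
python3 - <<'E'
from h import *
from go import go
from station import cams
c=cams.capture("wrist");np.savez("pics/w1.npz",**c);cv2.imwrite("pics/w1.png",c["color"][:,:,::-1])
go(.4535,-.269,.30,-154)
E
```

```text
tcp [0.4784 0.0908 0.2967] az -153.88 shift mm [ 180.8 -312.1   -3.2] turn 0.002 grip 1.002 0.0 F [-0.5 -0.4  0.1] t 3.08 tilt [-1.1e-03 -3.0e-04 -1.0e+00] J [ 30. -94.]
```

View pics/w1.png

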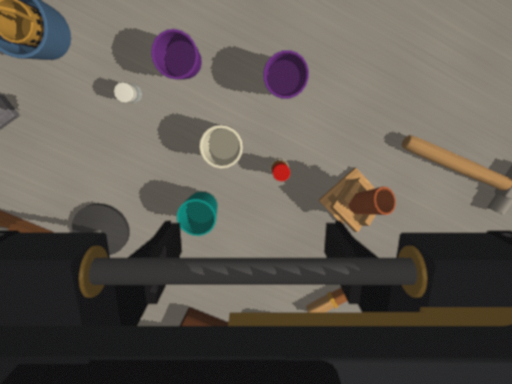

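The wrist view shows the white pot rim at (221,147), the red cap at (281,171), the white cap at (126,92), the teal pot at (197,214) and the purple pots at (176,54) and (286,74). The small pot's mouth is at (379,201) on the rest.

Emit:
drive_tool(moves=[{"delta_pos": [20,-35,0],"turn": 0,"claw": 1},{"delta_pos": [26,-46,0],"turn": 0,"claw": 1},{"delta_pos": [26,-46,0],"turn": 0,"claw": 1},{"delta_pos": [26,-46,0],"turn": 0,"claw": 1},{"delta_pos": [26,-46,0],"turn": 0,"claw": 1},{"delta_pos": [26,-46,0],"turn": 0,"claw": 1},{"delta_pos": [26,-45,0],"turn": 0,"claw": 1},{"delta_pos": [5,-2,0],"turn": 0,"claw": 1},{"delta_pos": [0,0,0],"turn": 0,"claw": 1}])

```text
time_s: 4.2
tcp_pos: [0.4545, -0.2666, 0.297]
ee_rot: [[-0.896, -0.444, -0.0], [-0.444, 0.896, 0.001], [0.0, 0.001, -1.0]]
wrist_force: [0.3, 0.6, -0.4]
gripper_width: 0.996
gripper_force: 0.0
```

```bash
python3 - <<'E'
from h import *
from go import go
from station import cams
w=dict(np.load("pics/w1.npz"));P=cloud(w);H=hsv(w).astype(int)
def roi(u,v,r): return P[v-r:v+r,u-r:u+r].reshape(-1,3),H[v-r:v+r,u-r:u+r].reshape(-1,3)
p,h=roi(221,147,30);m=(h[:,1]<70)&(h[:,2]>120)&(p[:,2]>.054)&(p[:,2]<.08);print("white",m.sum(),circ(p[m]),p[m,2].max())
for n,(u,v) in dict(red=(281,171),wcap=(126,92)).items():
    p,h=roi(u,v,14);m=p[:,2]>.03;print(n,m.sum(),p[m].mean(0).round(3),p[m,2].max().round(3))
for n,(u,v) in dict(teal=(197,214),pur1=(176,54),pur2=(286,74)).items():
    p,h=roi(u,v,32);m=(p[:,2]>.054)&(p[:,2]<.08)&(h[:,1]>80);print(n,m.sum(),circ(p[m]),p[m,2].max().round(3))
# small pot: mask, rim plane
p,h=roi(372,201,34);m=(h[:,1]>110)&((h[:,0]<9)|(h[:,0]>172))&(p[:,2]>.05);q=p[m];print("terra",m.sum(),q.min(0).round(3),q.max(0).round(3))
np.save("pics/terra.npy",q)
for z0 in np.arange(.05,.115,.008):
    t=q[(q[:,2]>=z0)&(q[:,2]<z0+.008)]
    if len(t)>4:print(z0.round(3),len(t),np.percentile(t[:,:2],[2,50,98],axis=0).round(3).tolist())
# basket close-up
c=cams.capture("wrist");np.savez("pics/w2.npz",**c);cv2.imwrite("pics/w2.png",c["color"][:,:,::-1])
P=cloud(c);H=hsv(c).astype(int)
near=(np.hypot(P[...,0]-.4535,P[...,1]+.269)<.05)
g=P[near&(P[...,2]>.155)&(P[...,2]<.22)];print("grip",len(g),g.mean(0),g[:,2].max(),circ(g,.008))
t=g[g[:,2]>g[:,2].max()-.006];print("griptop",len(t),t.mean(0))
b=P[near&(P[...,2]>.125)&(P[...,2]<.152)];q=b[:,:2]-b[:,:2].mean(0);u,s,v=np.linalg.svd(q,full_matrices=False);print("bail",len(b),b.mean(0),s,np.degrees(np.arctan2(v[0][1],v[0][0])))
n2=(np.hypot(P[...,0]-.4535,P[...,1]+.27)<.06)&(H[...,0]>95)&(H[...,0]<125)&(H[...,1]>90)&(P[...,2]>.056)&(P[...,2]<.08);print("blue",n2.sum(),circ(P[n2]))
go(.4535,-.269,.30,-154)
E
```

```text
white 403 (array([0.4844414 , 0.03926839, 0.02931958]), np.float64(0.0012759141539818767)) 0.06444601537594707
red 272 [0.481 0.138 0.052] 0.494
wcap 340 [ 0.477 -0.122  0.041] 0.494
teal 376 (array([0.60298971, 0.05001526, 0.02931907]), np.float64(0.0012009372296334197)) 0.064
pur1 543 (array([ 0.39842982, -0.06808651,  0.02915364]), np.float64(0.0012012459866518968)) 0.064
pur2 426 (array([0.35517735, 0.07869042, 0.02894278]), np.float64(0.001109386545279599)) 0.064
terra 29 [0.432 0.26  0.063] [0.482 0.296 0.096]
0.066 8 [[0.455, 0.26], [0.459, 0.284], [0.479, 0.294]]
0.074 8 [[0.44, 0.261], [0.45, 0.292], [0.473, 0.296]]
0.09 6 [[0.441, 0.262], [0.458, 0.265], [0.469, 0.273]]
grip 243 [ 0.45021788 -0.26938344  0.18432249] 0.1923657343471511 (array([ 0.45282049, -0.26815545,  0.008     ]), np.float64(0.0026942903015745984))
griptop 166 [ 0.45177211 -0.26863329  0.19050162]
bail 110 [ 0.45163724 -0.26877534  0.13932802] [0.16684967 0.02015613] -61.88247080413525
blue 387 (array([ 0.45384367, -0.27282105,  0.03975695]), np.float64(0.001047409313776351))
tcp [ 0.4547 -0.2663  0.2972] az -153.57 shift mm [ 2.3 -1.9 -2.8] turn 0.008 grip 1.001 0.0 F [-0.7 -0.4 -0.2] t 4.25 tilt [ 0.e+00  4.e-04 -1.e+00] J [-13. -51.]
```

View pics/w2.png

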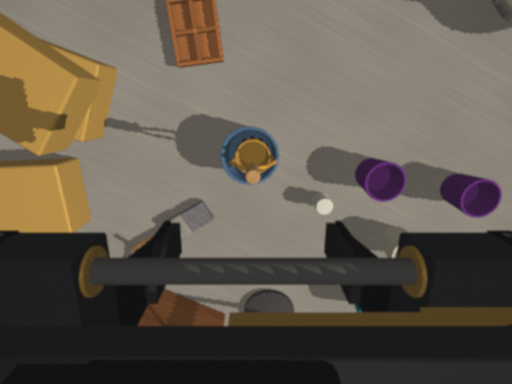

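The picture shows the basket grip at (253,177) in the blue pot (250,156), with the bail across the image horizontally, in line with the fingers. Grasp it now.

Emit:
drive_tool(moves=[{"delta_pos": [3,-1,20],"turn": 0,"claw": 1},{"delta_pos": [0,0,30],"turn": 0,"claw": 1},{"delta_pos": [0,0,30],"turn": 0,"claw": 1},{"delta_pos": [0,0,30],"turn": 0,"claw": 1},{"delta_pos": [0,0,20],"turn": 0,"claw": 1},{"delta_pos": [0,0,11],"turn": 0,"claw": 1},{"delta_pos": [0,0,0],"turn": 0,"claw": 0.1},{"delta_pos": [0,0,0],"turn": 0,"claw": 0},{"delta_pos": [0,0,0],"turn": 0,"claw": 0},{"delta_pos": [0,0,0],"turn": 0,"claw": 0},{"delta_pos": [0,0,0],"turn": 0,"claw": 0},{"delta_pos": [0,0,0],"turn": 0,"claw": 0}])

```text
time_s: 5.75
tcp_pos: [0.4522, -0.2698, 0.1563]
ee_rot: [[-0.896, -0.444, 0.0], [-0.444, 0.896, 0.0], [-0.0, -0.0, -1.0]]
wrist_force: [-0.5, 0.3, 0.0]
gripper_width: 0.403
gripper_force: 0.0
```

```bash
python3 go.py .4525 -.2685 .28 -153; python3 - <<'E'
# refine hook geometry: hook wire points from both views (depth) -> line fit
from h import *
W=[]
for n,(a,b,x,y) in dict(scene=(185,185,235,292),side=(285,190,345,268)).items():
    c=dict(np.load(f"pics/{n}0.npz"));P=cloud(c)[b:y,a:x].reshape(-1,3)
    q=P[(P[:,2]>.216)&(P[:,2]<.26)&(P[:,0]>.6)&(P[:,0]<.71)];po=P[(P[:,2]>.03)&(P[:,2]<.19)&(P[:,0]>.68)&(P[:,0]<.76)]
    d=np.polyfit(q[:,0],q[:,1],1);print(n,len(q),"az",np.degrees(np.arctan(d[0])),"y at .645",np.polyval(d,.645),"xmin",q[:,0].min(),"zmax tip",q[q[:,0]<.63,2].max(),"zmin",np.percentile(q[:,2],5))
    print("  post",circ(po,.006),len(po))
    W.append(q)
q=np.vstack(W)
for x in np.arange(.612,.71,.01):
    t=q[abs(q[:,0]-x)<.005]
    if len(t):print(x.round(3),len(t),np.median(t,0).round(4),t[:,2].max().round(4))
E
```

```text
tcp [ 0.4522 -0.2698  0.1563] az -153.67 shift mm [  -0.9    1.  -123.7] turn -0.012 grip 0.403 0.0 F [-0.5  0.3  0. ] t 5.75 tilt [ 1.e-04  0.e+00 -1.e+00] J [-13. -51.]
scene 86 az 12.930277727138732 y at .645 -0.11399068043654093 xmin 0.6205696241586832 zmax tip 0.24303586082728068 zmin 0.22248623088915312
  post (array([ 0.7266675 , -0.09672815,  0.006     ]), np.float64(0.0009261606976716122)) 178
side 111 az 13.116321778144565 y at .645 -0.11646182648553985 xmin 0.6174839595649086 zmax tip 0.24158923359317297 zmin 0.22088862108390073
  post (array([ 0.72620044, -0.09603064,  0.006     ]), np.float64(0.0008814735747037347)) 154
0.622 27 [ 0.623  -0.1217  0.2385] 0.243
0.632 26 [ 0.6318 -0.119   0.2259] 0.238
0.642 20 [ 0.6422 -0.1154  0.2224] 0.2284
0.652 20 [ 0.6517 -0.1143  0.2229] 0.2261
0.662 17 [ 0.6618 -0.1112  0.2248] 0.2275
0.672 19 [ 0.6716 -0.1086  0.2268] 0.2297
0.682 19 [ 0.6814 -0.1065  0.2284] 0.2331
0.692 21 [ 0.6918 -0.1042  0.2303] 0.2342
0.702 21 [ 0.7017 -0.1033  0.2314] 0.2352
```

Emit:
drive_tool(moves=[{"delta_pos": [0,0,0],"turn": 0,"claw": 0},{"delta_pos": [0,0,0],"turn": 0,"claw": 0},{"delta_pos": [0,0,0],"turn": 0,"claw": 0},{"delta_pos": [0,0,0],"turn": 0,"claw": 0},{"delta_pos": [0,0,0],"turn": 0,"claw": 0},{"delta_pos": [0,0,-10],"turn": 0,"claw": 0},{"delta_pos": [0,0,-20],"turn": 0,"claw": 0},{"delta_pos": [0,0,-25],"turn": 0,"claw": 0},{"delta_pos": [0,0,-25],"turn": 0,"claw": 0},{"delta_pos": [0,0,-20],"turn": 0,"claw": 0},{"delta_pos": [0,0,-9],"turn": 0,"claw": 0},{"delta_pos": [0,0,0],"turn": 0,"claw": 0}])

```text
time_s: 7.25
tcp_pos: [0.4524, -0.2697, 0.2658]
ee_rot: [[-0.896, -0.444, 0.001], [-0.444, 0.896, -0.0], [-0.001, -0.001, -1.0]]
wrist_force: [-0.6, 0.2, 0.2]
gripper_width: 0.005
gripper_force: 0.0
```

```bash
python3 - <<'E'
from h import *
from go import go
from station import cams
go(.5803,-.1304,.266,-153.6-14.4)
for n,(a,b,x,y) in dict(scene=(170,100,240,215),side=(190,200,275,345)).items():
    c=cams.capture(n);P=cloud(c);H=hsv(c).astype(int)
    near=(np.hypot(P[...,0]-.4525,P[...,1]+.269)<.06)
    # brass: hue 10-28, saturated; print vertical extents
    m=near&(H[...,0]>9)&(H[...,0]<28)&(H[...,1]>90)&(P[...,2]>.08)&(P[...,2]<.27)
    q=P[m];print(n,m.sum(),q[:,2].min().round(3),np.percentile(q[:,2],[2,98]).round(3))
    bl=q[q[:,2]<.185];
    for z0 in np.arange(.12,.28,.02):
        t=q[(q[:,2]>=z0)&(q[:,2]<z0+.02)]
        if len(t)>3:print("  ",z0.round(2),len(t),t[:,:2].min(0).round(3),t[:,:2].max(0).round(3))
    cv2.imwrite(f"pics/{n}2.png",cv2.resize(c["color"][b:y,a:x,::-1],None,fx=4,fy=4,interpolation=cv2.INTER_CUBIC))
E
```

```text
tcp [ 0.4524 -0.2697  0.2658] az -153.66 shift mm [-1.765e+02  6.810e+01 -1.000e-01] turn 0.25 grip 0.005 0.0 F [-0.6  0.2  0.2] t 7.25 tilt [ 1.2e-03 -2.0e-04 -1.0e+00] J [-13. -51.]
scene 104 0.085 [0.093 0.192]
   0.12 17 [ 0.442 -0.292] [ 0.466 -0.243]
   0.14 18 [ 0.446 -0.282] [ 0.466 -0.251]
   0.16 22 [ 0.446 -0.269] [ 0.462 -0.259]
   0.18 25 [ 0.446 -0.277] [ 0.462 -0.261]
side 129 0.084 [0.086 0.192]
   0.12 19 [ 0.44  -0.293] [ 0.465 -0.249]
   0.14 19 [ 0.444 -0.283] [ 0.459 -0.269]
   0.16 28 [ 0.444 -0.278] [ 0.459 -0.269]
   0.18 39 [ 0.446 -0.276] [ 0.459 -0.263]
```

```bash
python3 - <<'E'
from h import *
a=cv2.imread("pics/scene2.png");b=cv2.imread("pics/side2.png")
b=cv2.resize(b,None,fx=460/b.shape[0],fy=460/b.shape[0]);out=np.hstack([a[:460],b]);print(a.shape,out.shape);cv2.imwrite("pics/both2.png",out)
E
```

```text
(460, 280, 3) (460, 550, 3)
```

View pics/both2.png

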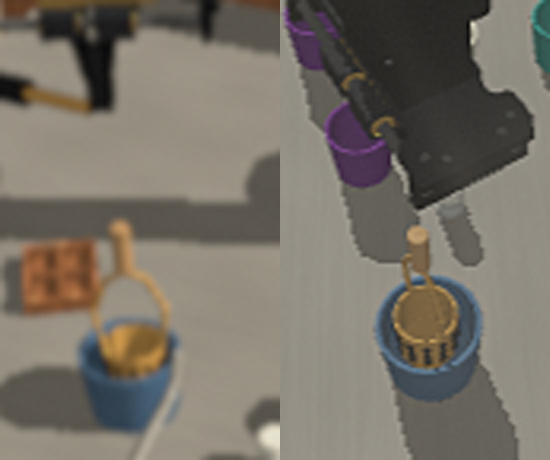

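The left half (scene) shows the closed fingertips at full-picture (195,126), well clear above the grip. The basket stands undisturbed in the pot. I'll check where the TCP should project, using the depth of the fingertip pixels.

```bash
python3 - <<'E'
from h import *
from station import cams,monitor
s=monitor.sense();print(s["joints"],s["tcp_pos"])
for n in("scene","side"):
    c=cams.capture(n);P=cloud(c);print(n,"TCP projects",proj(c,s["tcp_pos"]),"grip",proj(c,[.4525,-.2685,.191]), np.round(c["extrinsics"][:3,3],3))
    H=hsv(c);m=(np.hypot(P[...,0]-.4525,P[...,1]+.27)<.12)&(P[...,2]>.22)&(P[...,2]<.36)
    q=P[m];v,u=np.nonzero(m)
    for z0 in np.arange(.22,.36,.02):
        k=(q[:,2]>=z0)&(q[:,2]<z0+.02)
        if k.sum()>2:print("  ",z0.round(2),k.sum(),np.median(q[k],0).round(3),u[k].mean().round(),v[k].mean().round())
c=cams.capture("wrist");print("wrist E",c["extrinsics"].round(3).tolist())
E
```

```text
[-1.31492910e+01  9.66923098e+00 -5.61835440e+00 -2.69627735e-02
 -7.48004263e+01 -5.05061393e+01] [ 0.45175137 -0.26947887  0.26442733]
scene TCP projects (np.float64(196.59627580524972), np.float64(136.339622494181)) grip (np.float64(199.14312404073314), np.float64(156.19295333311464)) [1.306 0.31  0.912]
   0.3 42 [ 0.459 -0.265  0.312] 195.0 124.0
   0.32 42 [ 0.459 -0.266  0.331] 194.0 119.0
   0.34 66 [ 0.459 -0.268  0.349] 193.0 113.0
side TCP projects (np.float64(230.72229887129416), np.float64(255.81751758692178)) grip (np.float64(232.8524823689917), np.float64(273.5028857821848)) [ 0.474 -0.717  0.92 ]
   0.32 7 [ 0.45  -0.284  0.333] 228.0 242.0
wrist E [[-0.444, 0.86, 0.252, 0.383], [0.896, 0.425, 0.126, -0.305], [0.001, 0.282, -0.96, 0.462], [0.0, 0.0, 0.0, 1.0]]
```

```bash
python3 - <<'E'
from h import *
from station import cams
def tips(c,t,r=.1):
    P=cloud(c);m=(np.hypot(P[...,0]-t[0],P[...,1]-t[1])<r)&(P[...,2]>.20 if t[2]>.25 else P[...,2]>.1)&(P[...,2]<.5)
    q=P[m];lo=q[np.argsort(q[:,2])[:12]];print(len(q),lo.round(3).tolist())
c=dict(np.load("pics/side0.npz"));print("start tcp .235 .578 .186");tips(c,(.235,.578,.186))
c=dict(np.load("pics/wrist0.npz"));tips(c,(.235,.578,.186))
c=cams.capture("scene");print("now tcp .452 -.2695 .265");tips(c,(.452,-.2695,.265));c=cams.capture("wrist");tips(c,(.452,-.2695,.265),.15)
E
```

```text
start tcp .235 .578 .186
1953 [[0.245, 0.625, 0.218], [0.254, 0.617, 0.222], [0.258, 0.616, 0.223], [0.213, 0.529, 0.223], [0.221, 0.528, 0.223], [0.242, 0.624, 0.223], [0.251, 0.615, 0.223], [0.225, 0.526, 0.224], [0.217, 0.527, 0.224], [0.262, 0.619, 0.225], [0.251, 0.619, 0.225], [0.247, 0.619, 0.226]]
67168 [[0.261, 0.617, 0.22], [0.264, 0.62, 0.22], [0.261, 0.617, 0.221], [0.261, 0.616, 0.221], [0.257, 0.617, 0.221], [0.246, 0.621, 0.221], [0.262, 0.619, 0.221], [0.226, 0.53, 0.221], [0.264, 0.62, 0.221], [0.226, 0.531, 0.221], [0.227, 0.533, 0.221], [0.262, 0.618, 0.221]]
now tcp .452 -.2695 .265
2087 [[0.455, -0.265, 0.3], [0.46, -0.266, 0.303], [0.461, -0.268, 0.303], [0.463, -0.274, 0.303], [0.458, -0.26, 0.303], [0.453, -0.259, 0.304], [0.465, -0.269, 0.305], [0.461, -0.268, 0.306], [0.457, -0.26, 0.306], [0.46, -0.265, 0.306], [0.459, -0.262, 0.306], [0.452, -0.259, 0.307]]
66076 [[0.445, -0.276, 0.298], [0.442, -0.271, 0.298], [0.442, -0.27, 0.298], [0.443, -0.273, 0.299], [0.444, -0.276, 0.299], [0.446, -0.282, 0.299], [0.445, -0.277, 0.299], [0.443, -0.273, 0.299], [0.443, -0.272, 0.299], [0.445, -0.277, 0.299], [0.445, -0.278, 0.299], [0.439, -0.269, 0.299]]
```

The fingertips really sit 35 mm above the reported TCP: 0.221 against 0.186 with the gripper open, and 0.300 against 0.265 closed, in three cameras. They are aligned horizontally. I'll apply that offset from here on.

Emit:
drive_tool(moves=[{"delta_pos": [0,0,5],"turn": 0,"claw": 0.7},{"delta_pos": [0,0,10],"turn": 0,"claw": 0.7},{"delta_pos": [0,0,15],"turn": 0,"claw": 0.7},{"delta_pos": [0,0,15],"turn": 0,"claw": 0.7},{"delta_pos": [0,0,15],"turn": 0,"claw": 0.7},{"delta_pos": [0,0,20],"turn": 0,"claw": 0.7},{"delta_pos": [0,0,20],"turn": 0,"claw": 0.7},{"delta_pos": [0,0,20],"turn": 0,"claw": 0.7},{"delta_pos": [0,0,14],"turn": 0,"claw": 0.7},{"delta_pos": [0,0,10],"turn": 0,"claw": 0.7},{"delta_pos": [0,0,0],"turn": 0,"claw": 0},{"delta_pos": [0,0,0],"turn": 0,"claw": 0}])

```text
time_s: 9.1
tcp_pos: [0.4527, -0.27, 0.1219]
ee_rot: [[-0.896, -0.444, 0.001], [-0.444, 0.896, -0.001], [-0.001, -0.001, -1.0]]
wrist_force: [1.3, 0.2, -0.3]
gripper_width: 0.555
gripper_force: 0.0
```

Emit:
drive_tool(moves=[{"delta_pos": [0,0,0],"turn": 0,"claw": 0},{"delta_pos": [0,0,0],"turn": 0,"claw": 0},{"delta_pos": [0,0,0],"turn": 0,"claw": 0},{"delta_pos": [0,0,0],"turn": 0,"claw": 0},{"delta_pos": [0,0,0],"turn": 0,"claw": 0},{"delta_pos": [0,0,0],"turn": 0,"claw": 0}])

```text
time_s: 9.85
tcp_pos: [0.4522, -0.2697, 0.1214]
ee_rot: [[-0.896, -0.444, -0.0], [-0.444, 0.896, 0.0], [-0.0, 0.0, -1.0]]
wrist_force: [0.3, 0.5, 1.6]
gripper_width: 0.17
gripper_force: 30.0
```

Emit:
drive_tool(moves=[{"delta_pos": [0,0,-8],"turn": 0,"claw": 0},{"delta_pos": [0,0,-15],"turn": 0,"claw": 0},{"delta_pos": [0,0,-20],"turn": 0,"claw": 0},{"delta_pos": [0,0,-20],"turn": 0,"claw": 0},{"delta_pos": [0,0,-20],"turn": 0,"claw": 0},{"delta_pos": [0,0,-17],"turn": 0,"claw": 0},{"delta_pos": [0,0,-10],"turn": 0,"claw": 0},{"delta_pos": [0,0,0],"turn": 0,"claw": 0},{"delta_pos": [0,0,0],"turn": 0,"claw": 0}])

```text
time_s: 10.98
tcp_pos: [0.4518, -0.2695, 0.2306]
ee_rot: [[-0.896, -0.444, -0.001], [-0.444, 0.896, 0.001], [0.001, 0.001, -1.0]]
wrist_force: [0.2, -0.3, 0.4]
gripper_width: 0.175
gripper_force: 30.0
```

```bash
cat > look.py <<'E'
from h import *
from go import go
from station import cams,monitor
s=monitor.sense();T=s["tcp_pos"];B=[]
for n in("scene","side"):
    c=cams.capture(n);P=cloud(c);H=hsv(c).astype(int)
    near=(np.hypot(P[...,0]-T[0],P[...,1]-T[1])<.07)
    m=near&(H[...,0]>9)&(H[...,0]<28)&(H[...,1]>90)&(P[...,2]>.075)&(P[...,2]<T[2]+.03)
    q=P[m];print(n,m.sum(),np.percentile(q[:,2],[1,99]).round(3))
    for z0 in np.arange(.1,.28,.02):
        t=q[(q[:,2]>=z0)&(q[:,2]<z0+.02)]
        if len(t)>3:print("  ",z0.round(2),len(t),t[:,:2].min(0).round(3),t[:,:2].max(0).round(3))
    zb=T[2]+.035-.134
    B.append(q[(q[:,2]>zb+.062)&(q[:,2]<zb+.122)][:,:2])
    if n=="side": pass
    b=B[-1]
    if len(b)>8:
        u,sv,v=np.linalg.svd(b-b.mean(0),full_matrices=False);print("  bail az",len(b),np.degrees(np.arctan2(v[0][1],v[0][0])).round(1),sv.round(3),b.mean(0).round(4))
E
python3 look.py; python3 go.py .5803 -.1304 .231 -168
```

```text
scene 374 [0.133 0.256]
   0.12 28 [ 0.444 -0.283] [ 0.476 -0.245]
   0.14 90 [ 0.425 -0.293] [ 0.48  -0.242]
   0.16 148 [ 0.426 -0.294] [ 0.48  -0.243]
   0.18 53 [ 0.426 -0.296] [ 0.476 -0.243]
   0.2 18 [ 0.437 -0.296] [ 0.47 -0.24]
   0.22 17 [ 0.438 -0.293] [ 0.474 -0.242]
   0.24 19 [ 0.44  -0.284] [ 0.465 -0.251]
  bail az 57 118.9 [0.182 0.017] [ 0.4517 -0.2652]
side 401 [0.133 0.223]
   0.12 103 [ 0.433 -0.293] [ 0.471 -0.246]
   0.14 97 [ 0.43  -0.294] [ 0.473 -0.246]
   0.16 127 [ 0.427 -0.296] [ 0.478 -0.245]
   0.18 48 [ 0.427 -0.295] [ 0.476 -0.246]
   0.2 20 [ 0.437 -0.297] [ 0.469 -0.244]
   0.22 6 [ 0.437 -0.296] [ 0.467 -0.247]
  bail az 31 -62.2 [0.155 0.007] [ 0.4541 -0.2746]
tcp [ 0.4518 -0.2696  0.2304] az -153.66 shift mm [-176.9   67.7   -0.7] turn 0.25 grip 0.177 30.0 F [ 0.3 -0.6 -1.4] t 11.07 tilt [-1.6e-03  5.0e-04 -1.0e+00] J [-13. -51.]
```

Emit:
drive_tool(moves=[{"delta_pos": [-12,4,0],"turn": 0,"claw": 0},{"delta_pos": [-24,9,0],"turn": 0,"claw": 0},{"delta_pos": [-30,12,0],"turn": 0,"claw": 0},{"delta_pos": [-30,12,0],"turn": 0,"claw": 0},{"delta_pos": [-30,12,0],"turn": 0,"claw": 0},{"delta_pos": [-27,10,0],"turn": 0,"claw": 0},{"delta_pos": [-16,6,0],"turn": 0,"claw": 0},{"delta_pos": [-8,3,0],"turn": 0,"claw": 0},{"delta_pos": [0,0,0],"turn": 0.1,"claw": 0},{"delta_pos": [0,0,0],"turn": 0.1,"claw": 0},{"delta_pos": [0,0,0],"turn": 0.065,"claw": 0},{"delta_pos": [0,0,0],"turn": 0,"claw": 0}])

```text
time_s: 12.58
tcp_pos: [0.5803, -0.1307, 0.2313]
ee_rot: [[-0.981, -0.194, -0.0], [-0.194, 0.981, -0.0], [0.0, -0.0, -1.0]]
wrist_force: [0.2, 0.5, -1.2]
gripper_width: 0.175
gripper_force: 30.0
```

```bash
python3 look.py; python3 go.py .6466 -.1150 .231
```

```text
scene 386 [0.135 0.259]
   0.12 20 [ 0.58  -0.137] [ 0.605 -0.107]
   0.14 111 [ 0.557 -0.152] [ 0.608 -0.105]
   0.16 145 [ 0.556 -0.154] [ 0.609 -0.103]
   0.18 52 [ 0.557 -0.157] [ 0.607 -0.1  ]
   0.2 15 [ 0.574 -0.159] [ 0.592 -0.099]
   0.22 18 [ 0.574 -0.157] [ 0.632 -0.101]
   0.24 24 [ 0.576 -0.147] [ 0.588 -0.11 ]
  bail az 53 104.0 [0.162 0.052] [ 0.5814 -0.1217]
side 368 [0.134 0.243]
   0.12 40 [ 0.562 -0.156] [ 0.597 -0.107]
   0.14 97 [ 0.559 -0.157] [ 0.602 -0.105]
   0.16 142 [ 0.556 -0.157] [ 0.604 -0.105]
   0.18 47 [ 0.556 -0.158] [ 0.605 -0.107]
   0.2 19 [ 0.572 -0.163] [ 0.589 -0.103]
   0.22 16 [ 0.574 -0.16 ] [ 0.588 -0.111]
   0.24 7 [ 0.575 -0.153] [ 0.586 -0.115]
  bail az 45 -76.8 [0.161 0.009] [ 0.5825 -0.1409]
tcp [ 0.5804 -0.1306  0.2313] az -168.81 shift mm [-67.9   2.4   0.3] turn 0 grip 0.171 30.0 F [ 0.8  1.  -1.5] t 12.68 tilt [-0. -0. -1.] J [  3. -82.]
```

Emit:
drive_tool(moves=[{"delta_pos": [-8,0,0],"turn": 0,"claw": 0},{"delta_pos": [-12,1,0],"turn": 0,"claw": 0},{"delta_pos": [-14,1,0],"turn": 0,"claw": 0},{"delta_pos": [-14,0,0],"turn": 0,"claw": 0},{"delta_pos": [-12,0,0],"turn": 0,"claw": 0},{"delta_pos": [-8,0,0],"turn": 0,"claw": 0},{"delta_pos": [0,0,0],"turn": 0,"claw": 0},{"delta_pos": [0,0,8],"turn": 0,"claw": 0},{"delta_pos": [0,0,8],"turn": 0,"claw": 0},{"delta_pos": [0,0,8],"turn": 0,"claw": 0},{"delta_pos": [0,0,0],"turn": 0,"claw": 0}])

```text
time_s: 14.05
tcp_pos: [0.6462, -0.1151, 0.2061]
ee_rot: [[-0.981, -0.193, -0.002], [-0.193, 0.981, 0.0], [0.002, 0.001, -1.0]]
wrist_force: [0.4, -1.3, -0.8]
gripper_width: 0.173
gripper_force: 30.0
```

```bash
python3 look.py; python3 go.py .6446 -.1154 .200
```

```text
scene 424 [0.11 0.23]
   0.1 46 [ 0.623 -0.134] [ 0.672 -0.09 ]
   0.12 146 [ 0.623 -0.138] [ 0.675 -0.089]
   0.14 166 [ 0.621 -0.139] [ 0.674 -0.089]
   0.16 10 [ 0.639 -0.141] [ 0.654 -0.086]
   0.18 15 [ 0.638 -0.144] [ 0.656 -0.083]
   0.2 21 [ 0.64  -0.141] [ 0.655 -0.086]
   0.22 20 [ 0.642 -0.131] [ 0.654 -0.095]
  bail az 55 102.6 [0.165 0.011] [ 0.6462 -0.1056]
side 350 [0.109 0.219]
   0.1 61 [ 0.624 -0.139] [ 0.662 -0.091]
   0.12 102 [ 0.624 -0.142] [ 0.669 -0.091]
   0.14 141 [ 0.621 -0.142] [ 0.672 -0.089]
   0.16 13 [ 0.639 -0.144] [ 0.654 -0.09 ]
   0.18 11 [ 0.651 -0.147] [ 0.655 -0.142]
   0.2 19 [ 0.638 -0.143] [ 0.654 -0.092]
  bail az 40 103.4 [0.129 0.008] [ 0.6497 -0.1305]
tcp [ 0.647  -0.1152  0.2073] az -168.84 shift mm [2.4 0.3 7.3] turn 0 grip 0.177 30.0 F [ 0.3 -0.6 -1.9] t 14.15 tilt [ 1.e-04 -2.e-04 -1.e+00] J [  4. -83.]
```

Emit:
drive_tool(moves=[{"delta_pos": [0,0,2],"turn": 0,"claw": 0},{"delta_pos": [0,0,2],"turn": 0,"claw": 0},{"delta_pos": [0,0,0],"turn": 0,"claw": 0}])

```text
time_s: 14.52
tcp_pos: [0.6469, -0.1151, 0.2031]
ee_rot: [[-0.981, -0.194, -0.0], [-0.194, 0.981, 0.0], [0.0, 0.0, -1.0]]
wrist_force: [0.9, 1.5, -1.4]
gripper_width: 0.175
gripper_force: 30.0
```

Emit:
drive_tool(moves=[{"delta_pos": [0,0,2],"turn": 0,"claw": 0},{"delta_pos": [0,0,0],"turn": 0,"claw": 0}])

```text
time_s: 14.78
tcp_pos: [0.6472, -0.1153, 0.2025]
ee_rot: [[-0.981, -0.194, 0.001], [-0.194, 0.981, -0.001], [-0.001, -0.001, -1.0]]
wrist_force: [-0.8, 0.7, 2.7]
gripper_width: 0.174
gripper_force: 30.0
```

Contact is felt: the vertical force went from −1.4 to +2.7 N. Release and rise.

Emit:
drive_tool(moves=[{"delta_pos": [0,0,0],"turn": 0,"claw": 0.22},{"delta_pos": [0,0,0],"turn": 0,"claw": 0.3},{"delta_pos": [0,0,0],"turn": 0,"claw": 0.6},{"delta_pos": [0,0,0],"turn": 0,"claw": 0.6},{"delta_pos": [0,0,0],"turn": 0,"claw": 0.6},{"delta_pos": [0,0,0],"turn": 0,"claw": 0.6},{"delta_pos": [0,0,-10],"turn": 0,"claw": 0.6},{"delta_pos": [0,0,-25],"turn": 0,"claw": 0.6},{"delta_pos": [0,0,-30],"turn": 0,"claw": 1},{"delta_pos": [0,0,-25],"turn": 0,"claw": 1}])

```text
time_s: 16.02
tcp_pos: [0.6473, -0.1153, 0.2936]
ee_rot: [[-0.981, -0.194, 0.002], [-0.194, 0.981, -0.0], [-0.002, -0.001, -1.0]]
wrist_force: [0.3, 0.2, 0.1]
gripper_width: 0.741
gripper_force: 0.0
```

```bash
sed -i 's/T\[2\]+.03)/.285)/;s/zb=T\[2\]+.035-.134/zb=.1025/' look.py; python3 look.py; python3 go.py .4845 .0393 .18
```

```text
scene 515 [0.108 0.274]
   0.1 60 [ 0.623 -0.133] [ 0.673 -0.088]
   0.12 156 [ 0.623 -0.137] [ 0.675 -0.086]
   0.14 155 [ 0.623 -0.138] [ 0.675 -0.086]
   0.16 12 [ 0.641 -0.14 ] [ 0.655 -0.083]
   0.18 19 [ 0.639 -0.143] [ 0.656 -0.083]
   0.2 17 [ 0.64  -0.138] [ 0.655 -0.088]
   0.22 27 [ 0.643 -0.128] [ 0.656 -0.096]
   0.24 32 [ 0.644 -0.118] [ 0.656 -0.107]
   0.26 37 [ 0.641 -0.121] [ 0.657 -0.108]
  bail az 53 101.8 [0.161 0.012] [ 0.6468 -0.1033]
side 429 [0.105 0.273]
   0.1 84 [ 0.624 -0.137] [ 0.662 -0.088]
   0.12 101 [ 0.625 -0.14 ] [ 0.67  -0.088]
   0.14 118 [ 0.621 -0.141] [ 0.672 -0.088]
   0.16 12 [ 0.641 -0.145] [ 0.654 -0.089]
   0.18 13 [ 0.651 -0.145] [ 0.655 -0.139]
   0.2 16 [ 0.641 -0.141] [ 0.654 -0.092]
   0.22 25 [ 0.639 -0.131] [ 0.654 -0.101]
   0.24 26 [ 0.641 -0.124] [ 0.654 -0.119]
   0.26 34 [ 0.641 -0.125] [ 0.654 -0.11 ]
  bail az 45 102.8 [0.125 0.008] [ 0.6503 -0.1305]
tcp [ 0.6486 -0.1155  0.2959] az -168.83 shift mm [131.9 184.  114.4] turn 0 grip 0.832 0.0 F [-0.2 -0.1  0.3] t 16.12 tilt [ 0.0081 -0.001  -1.    ] J [  4. -83.]
```

The basket hangs upright on the hook. Next is the white pot.

Emit:
drive_tool(moves=[{"delta_pos": [12,16,0],"turn": 0,"claw": 1},{"delta_pos": [26,36,0],"turn": 0,"claw": 1},{"delta_pos": [30,42,0],"turn": 0,"claw": 1},{"delta_pos": [30,42,0],"turn": 0,"claw": 1},{"delta_pos": [22,32,20],"turn": 0,"claw": 1},{"delta_pos": [12,16,40],"turn": 0,"claw": 1},{"delta_pos": [0,0,50],"turn": 0,"claw": 1},{"delta_pos": [0,0,50],"turn": 0,"claw": 1},{"delta_pos": [0,0,35],"turn": 0,"claw": 1},{"delta_pos": [0,0,15],"turn": 0,"claw": 1},{"delta_pos": [0,0,0],"turn": 0,"claw": 1},{"delta_pos": [0,0,0],"turn": 0,"claw": 1}])

```text
time_s: 17.62
tcp_pos: [0.4824, 0.04, 0.0819]
ee_rot: [[-0.981, -0.194, 0.001], [-0.194, 0.981, 0.0], [-0.001, 0.0, -1.0]]
wrist_force: [-0.7, -0.5, 0.4]
gripper_width: 0.998
gripper_force: 0.0
```

```bash
python3 - <<'E'
from h import *
from go import go
from station import cams
for n in("wrist","side"):
    c=cams.capture(n);P=cloud(c);H=hsv(c).astype(int)
    m=(np.hypot(P[...,0]-.485,P[...,1]-.039)<.045)&(H[...,1]<70)&(H[...,2]>110)&(P[...,2]>.054)&(P[...,2]<.08)
    print(n,m.sum(),circ(P[m]) if m.sum()>10 else "")
    d=(np.hypot(P[...,0]-.485,P[...,1]-.039)<.09)&(P[...,2]>.08)&(H[...,2]<70);q=P[d];lo=q[np.argsort(q[:,2])[:60]]
    if len(lo)>5:print(" tips",lo[:10].round(3).tolist())
go(.485,.039,.010)
E
```

```text
wrist 1461 (array([0.48413688, 0.03934393, 0.02927236]), np.float64(0.0012625948025280617))
 tips [[0.482, -0.007, 0.116], [0.482, -0.008, 0.116], [0.483, -0.01, 0.116], [0.482, -0.006, 0.117], [0.482, -0.008, 0.117], [0.482, -0.009, 0.117], [0.481, -0.012, 0.117], [0.482, -0.007, 0.117], [0.462, 0.088, 0.118], [0.481, -0.012, 0.118]]
side 76 (array([0.48427018, 0.03762555, 0.02941214]), np.float64(0.0015273656122093305))
 tips [[0.486, -0.012, 0.119], [0.498, -0.009, 0.119], [0.488, -0.013, 0.12], [0.466, 0.081, 0.12], [0.5, -0.011, 0.121], [0.498, -0.007, 0.121], [0.463, 0.084, 0.121], [0.495, -0.011, 0.121], [0.483, -0.01, 0.122], [0.492, -0.012, 0.123]]
tcp [0.4825 0.0401 0.0822] az -168.83 shift mm [-2.1 -1.6 72.2] turn 0 grip 1.003 0.0 F [ 0.8 -0.3 -0.3] t 17.73 tilt [ 2.e-03  8.e-04 -1.e+00] J [  24. -103.]
```

Emit:
drive_tool(moves=[{"delta_pos": [-2,-1,15],"turn": 0,"claw": 1},{"delta_pos": [0,0,25],"turn": 0,"claw": 1},{"delta_pos": [0,0,20],"turn": 0,"claw": 1},{"delta_pos": [0,0,12],"turn": 0,"claw": 1},{"delta_pos": [0,0,0],"turn": 0,"claw": 0.6},{"delta_pos": [0,0,0],"turn": 0,"claw": 0.5},{"delta_pos": [0,0,0],"turn": 0,"claw": 0.5},{"delta_pos": [0,0,0],"turn": 0,"claw": 0.5},{"delta_pos": [0,0,0],"turn": 0,"claw": 0.5},{"delta_pos": [0,0,0],"turn": 0,"claw": 0.5}])

```text
time_s: 18.98
tcp_pos: [0.4846, 0.0396, 0.0099]
ee_rot: [[-0.981, -0.194, 0.001], [-0.194, 0.981, 0.001], [-0.001, 0.0, -1.0]]
wrist_force: [-1.5, 1.9, 5.0]
gripper_width: 0.712
gripper_force: 30.0
```

Emit:
drive_tool(moves=[{"delta_pos": [0,0,-8],"turn": 0,"claw": 0.5},{"delta_pos": [0,0,-15],"turn": 0,"claw": 0.5},{"delta_pos": [0,0,-22],"turn": 0,"claw": 0.5},{"delta_pos": [0,0,-25],"turn": 0,"claw": 0.5},{"delta_pos": [0,0,-25],"turn": 0,"claw": 0.5},{"delta_pos": [0,0,-15],"turn": 0,"claw": 0.5},{"delta_pos": [0,0,0],"turn": 0,"claw": 0.5}])

```text
time_s: 19.85
tcp_pos: [0.4842, 0.0392, 0.1199]
ee_rot: [[-0.981, -0.193, 0.001], [-0.193, 0.981, 0.001], [-0.002, 0.001, -1.0]]
wrist_force: [0.1, 0.2, -2.1]
gripper_width: 0.71
gripper_force: 30.0
```

```bash
cat > pot.py <<'E'
from h import *
from go import go
from station import cams,monitor
# held white pot: rim circle and foot, per view
s=monitor.sense();T=s["tcp_pos"]
for n in("scene","side","wrist"):
    c=cams.capture(n);P=cloud(c);H=hsv(c).astype(int)
    m=(np.hypot(P[...,0]-T[0],P[...,1]-T[1])<.045)&(H[...,1]<75)&(H[...,2]>105)&(P[...,2]>T[2]-.03)&(P[...,2]<T[2]+.065)
    q=P[m]
    if len(q)<20:print(n,len(q));continue
    zt=np.percentile(q[:,2],98);r=q[q[:,2]>zt-.006];print(n,len(q),"z",np.percentile(q[:,2],[1,99]).round(3),"rim",circ(r))
    # tilt along closing-perp: upper vs lower outline
    for z0 in np.arange(zt-.06,zt,.015):
        t=q[(q[:,2]>=z0)&(q[:,2]<z0+.015)]
        if len(t)>5:print("  ",z0.round(3),len(t),circ(t,.027+.005*(z0+.0075-zt+.062)/.062)[0][:2].round(4))
E
python3 pot.py; python3 go.py .454 -.2728 .12
```

```text
scene 502 z [0.112 0.174] rim (array([0.48581126, 0.03939731, 0.02972086]), np.float64(0.001743751367915286))
   0.113 60 [0.484  0.0386]
   0.128 104 [0.4862 0.0393]
   0.143 138 [0.4864 0.0389]
   0.158 180 [0.486  0.0392]
side 161 z [0.109 0.171] rim (array([0.52408193, 0.058013  , 0.07488827]), np.float64(0.0010305195663284333))
   0.11 50 [0.4833 0.0393]
   0.125 56 [0.4835 0.0392]
   0.14 30 [0.4833 0.0393]
   0.155 16 [0.4846 0.0379]
wrist 6958 z [0.116 0.171] rim (array([0.48287961, 0.03843584, 0.02940582]), np.float64(0.0013464993337136966))
   0.111 199 [0.4837 0.0385]
   0.126 3657 [0.5111 0.0446]
   0.141 617 [0.483 0.038]
   0.156 2332 [0.4834 0.0385]
tcp [0.4829 0.0389 0.1181] az -168.87 shift mm [  88.6 -300.2   -1.6] turn 0 grip 0.706 30.0 F [-0.9 -0.4 -2.8] t 20.0 tilt [-2.5e-03 -6.0e-04 -1.0e+00] J [  24. -103.]
```

Emit:
drive_tool(moves=[{"delta_pos": [5,-16,0],"turn": 0,"claw": 0.5},{"delta_pos": [10,-34,0],"turn": 0,"claw": 0.5},{"delta_pos": [12,-40,0],"turn": 0,"claw": 0.5},{"delta_pos": [12,-40,0],"turn": 0,"claw": 0.5},{"delta_pos": [12,-40,0],"turn": 0,"claw": 0.5},{"delta_pos": [12,-40,0],"turn": 0,"claw": 0.5},{"delta_pos": [11,-40,0],"turn": 0,"claw": 0.5},{"delta_pos": [8,-30,0],"turn": 0,"claw": 0.5},{"delta_pos": [5,-16,0],"turn": 0,"claw": 0.5},{"delta_pos": [1,-4,0],"turn": 0,"claw": 0.5},{"delta_pos": [0,0,0],"turn": 0,"claw": 0.5}])

```text
time_s: 21.38
tcp_pos: [0.4555, -0.2718, 0.119]
ee_rot: [[-0.981, -0.194, -0.001], [-0.194, 0.981, 0.0], [0.001, 0.0, -1.0]]
wrist_force: [-1.2, -0.7, -2.9]
gripper_width: 0.714
gripper_force: 30.0
```

```bash
python3 pot.py; python3 - <<'E'
from h import *
from go import go
from station import cams
A=[]
for n in("scene","side"):
    c=cams.capture(n);P=cloud(c);H=hsv(c).astype(int)
    b=(np.hypot(P[...,0]-.4545,P[...,1]+.2728)<.06)&(H[...,0]>95)&(H[...,0]<125)&(H[...,1]>90)&(P[...,2]>.0)&(P[...,2]<.08)
    q=P[b];r=q[q[:,2]>.056];A.append(r);print(n,b.sum(),len(r),circ(r,.0415))
    o=q[(q[:,2]<.05)&(q[:,2]>.005)];
    if len(o)>15:print("  wall",len(o),circ(o,.0405))
print(circ(np.vstack(A),.0415));go(.454,-.2728,.022)
E
```

```text
scene 406 z [0.111 0.173] rim (array([ 0.45719723, -0.27137833,  0.02938648]), np.float64(0.0022409552140066065))
   0.113 53 [ 0.4551 -0.2727]
   0.128 84 [ 0.4559 -0.272 ]
   0.143 115 [ 0.4575 -0.272 ]
   0.158 136 [ 0.4567 -0.2704]
side 0
wrist 6094 z [0.121 0.172] rim (array([ 0.45560522, -0.27177947,  0.02938559]), np.float64(0.0012551203570523417))
   0.112 106 [ 0.4565 -0.2717]
   0.127 3444 [ 0.484  -0.2639]
   0.142 296 [ 0.4561 -0.2728]
   0.157 2120 [ 0.4561 -0.2718]
scene 262 50 (array([ 0.45493292, -0.27035276,  0.0415    ]), np.float64(0.002400835534624517))
  wall 182 (array([ 0.45517543, -0.26680986,  0.0405    ]), np.float64(0.006832993749359617))
side 9 9 (array([ 0.45480361, -0.27353125,  0.0415    ]), np.float64(0.0010235612405384907))
(array([ 0.45490533, -0.27070928,  0.0415    ]), np.float64(0.0022786959998219113))
tcp [ 0.4559 -0.2714  0.1194] az -168.77 shift mm [ 2.2 -1.  97.4] turn 0 grip 0.708 30.0 F [ 0.6 -0.5 -2.7] t 21.62 tilt [ 2.e-04  0.e+00 -1.e+00] J [-13. -66.]
```

Emit:
drive_tool(moves=[{"delta_pos": [1,-1,12],"turn": 0,"claw": 0.5},{"delta_pos": [0,0,20],"turn": 0,"claw": 0.5},{"delta_pos": [0,0,20],"turn": 0,"claw": 0.5},{"delta_pos": [0,0,15],"turn": 0,"claw": 0.5},{"delta_pos": [0,0,10],"turn": 0,"claw": 0.5},{"delta_pos": [0,0,5],"turn": 0,"claw": 0.5},{"delta_pos": [0,0,0],"turn": 0,"claw": 0.5}])

```text
time_s: 22.5
tcp_pos: [0.455, -0.2734, 0.0372]
ee_rot: [[-0.981, -0.194, -0.0], [-0.194, 0.981, -0.0], [0.0, -0.0, -1.0]]
wrist_force: [0.7, 1.1, -1.6]
gripper_width: 0.71
gripper_force: 30.0
```

Emit:
drive_tool(moves=[{"delta_pos": [0,0,2],"turn": 0,"claw": 0.5},{"delta_pos": [0,0,2],"turn": 0,"claw": 0.5},{"delta_pos": [0,0,0],"turn": 0,"claw": 0.5}])

```text
time_s: 22.88
tcp_pos: [0.4549, -0.2733, 0.0333]
ee_rot: [[-0.981, -0.193, 0.0], [-0.193, 0.981, -0.0], [-0.0, -0.0, -1.0]]
wrist_force: [0.1, -0.1, -2.7]
gripper_width: 0.712
gripper_force: 30.0
```

Emit:
drive_tool(moves=[{"delta_pos": [0,0,1],"turn": 0,"claw": 0.5},{"delta_pos": [0,0,1],"turn": 0,"claw": 0.5},{"delta_pos": [0,0,0],"turn": 0,"claw": 0.5}])

```text
time_s: 23.25
tcp_pos: [0.4551, -0.2734, 0.032]
ee_rot: [[-0.981, -0.194, 0.0], [-0.194, 0.981, -0.0], [-0.0, -0.0, -1.0]]
wrist_force: [-2.2, 0.3, 4.6]
gripper_width: 0.709
gripper_force: 30.0
```

Emit:
drive_tool(moves=[{"delta_pos": [0,0,0],"turn": 0,"claw": 0.75},{"delta_pos": [0,0,0],"turn": 0,"claw": 0.85},{"delta_pos": [0,0,0],"turn": 0,"claw": 0.95},{"delta_pos": [0,0,0],"turn": 0,"claw": 1},{"delta_pos": [0,0,0],"turn": 0,"claw": 1},{"delta_pos": [0,0,-10],"turn": 0,"claw": 1},{"delta_pos": [0,0,-30],"turn": 0,"claw": 1},{"delta_pos": [0,0,-45],"turn": 0,"claw": 1},{"delta_pos": [0,0,-50],"turn": 0,"claw": 1},{"delta_pos": [0,0,-30],"turn": 0,"claw": 1},{"delta_pos": [0,0,0],"turn": 0,"claw": 1}])

```text
time_s: 24.62
tcp_pos: [0.4566, -0.2739, 0.1999]
ee_rot: [[-0.981, -0.194, 0.007], [-0.194, 0.981, -0.002], [-0.007, -0.004, -1.0]]
wrist_force: [0.1, 0.2, -0.7]
gripper_width: 1.0
gripper_force: 0.0
```

```bash
python3 - <<'E'
from h import *
from go import go
from station import cams
for n in("scene","side","wrist"):
    c=cams.capture(n);P=cloud(c);H=hsv(c).astype(int)
    d=np.hypot(P[...,0]-.4545,P[...,1]+.2728)
    b=(d<.055)&(H[...,0]>95)&(H[...,0]<125)&(H[...,1]>90)&(P[...,2]>.056)&(P[...,2]<.074)
    w=(d<.05)&(H[...,1]<75)&(H[...,2]>105)&(P[...,2]>.07)&(P[...,2]<.1);q=P[w]
    print(n,"blue",b.sum(),circ(P[b]) if b.sum()>8 else "","white",len(q));
    if len(q)>10:
        zt=np.percentile(q[:,2],95);r=q[q[:,2]>zt-.006];A=np.c_[r[:,:2],np.ones(len(r))];print("  rim z",zt.round(4),circ(r),"slope",np.linalg.lstsq(A,r[:,2],rcond=None)[0][:2].round(3))
go(.455,.28,.2)
E
```

```text
scene blue 11 (array([ 0.46513412, -0.26998343,  0.03359321]), np.float64(0.0008890843309867466)) white 133
  rim z 0.0857 (array([ 0.45643769, -0.27337362,  0.02949424]), np.float64(0.0019750168798846855)) slope [0.005 0.001]
side blue 13 (array([ 0.45535877, -0.27260191,  0.04080003]), np.float64(0.0009315003016634528)) white 218
  rim z 0.085 (array([ 0.45504217, -0.27435612,  0.02960681]), np.float64(0.0013813307620116403)) slope [0.001 0.001]
wrist blue 571 (array([ 0.45405651, -0.27253399,  0.0401336 ]), np.float64(0.0011474075857296256)) white 809
  rim z 0.0848 (array([ 0.45504008, -0.27388578,  0.02934282]), np.float64(0.0012500378089987346)) slope [-0.011  0.   ]
tcp [ 0.4542 -0.2729  0.1955] az -168.86 shift mm [-107.7  542.3   -4. ] turn 0 grip 1.001 0.0 F [-0.3 -0.6 -0. ] t 24.77 tilt [-1.5e-03  9.0e-04 -1.0e+00] J [-13. -65.]
```

Emit:
drive_tool(moves=[{"delta_pos": [-5,25,0],"turn": 0,"claw": 1},{"delta_pos": [-9,48,0],"turn": 0,"claw": 1},{"delta_pos": [-9,48,0],"turn": 0,"claw": 1},{"delta_pos": [-9,48,0],"turn": 0,"claw": 1},{"delta_pos": [-9,48,0],"turn": 0,"claw": 1},{"delta_pos": [-9,48,0],"turn": 0,"claw": 1},{"delta_pos": [-9,48,0],"turn": 0,"claw": 1},{"delta_pos": [-9,48,0],"turn": 0,"claw": 1},{"delta_pos": [-9,48,0],"turn": 0,"claw": 1},{"delta_pos": [-9,48,0],"turn": 0,"claw": 1},{"delta_pos": [-9,45,0],"turn": 0,"claw": 1},{"delta_pos": [-4,22,0],"turn": 0,"claw": 1}])

```text
time_s: 26.28
tcp_pos: [0.4499, 0.2614, 0.1946]
ee_rot: [[-0.981, -0.195, -0.002], [-0.195, 0.981, -0.002], [0.003, -0.002, -1.0]]
wrist_force: [1.0, -0.0, -0.3]
gripper_width: 0.998
gripper_force: 0.0
```

```bash
python3 - <<'E'
from h import *
from go import go
from station import cams
c=cams.capture("wrist");np.savez("pics/w3.npz",**c);cv2.imwrite("pics/w3.png",c["color"][:,:,::-1])
P=cloud(c);H=hsv(c).astype(int)
near=(abs(P[...,0]-.465)<.07)&(abs(P[...,1]-.275)<.06)&(P[...,2]>.02)&(P[...,2]<.13)
print(np.bincount(H[...,0][near],minlength=180)[:30])
go(.45,.28,.08)
E
```

```text
[   0    0    0    0    0    0    0    0   55  662  636   52   38   42
   32  119 1402   44    0    0    0    0    0    0    0    0    0    0
    0    0]
tcp [0.4504 0.2629 0.1947] az -168.7 shift mm [ -3.2  16.9 114.7] turn 0 grip 0.997 0.0 F [0.4 1.7 0.5] t 26.32 tilt [-0.0014 -0.0013 -1.    ] J [  48. -127.]
```

View pics/w3.png

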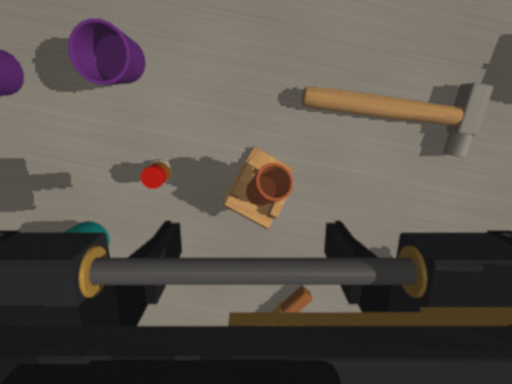

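The wrist view shows the small pot's mouth at (274,182) and rest corners at (257,150), (228,205) and (268,227). The low end faces up-right, so the rest's x axis is about −17° in the world. I'll refine this numerically.

```bash
cat > small.py <<'E'
from h import *
def rim(c,cen,n,rad=.045,hmax=12,zmin=.03,it=8):
    P=cloud(c);H=hsv(c).astype(int)
    m=(np.linalg.norm(P[...,:2]-np.array(cen),axis=-1)<rad)&(H[...,0]<=hmax)&(H[...,1]>90)&(P[...,2]>zmin)&(P[...,2]<.4)
    m=cv2.morphologyEx(m.astype(np.uint8),cv2.MORPH_OPEN,np.ones((2,2)))>0
    q=P[m];n=np.array(n,float);n/=np.linalg.norm(n)
    for i in range(it):
        a=q@n;r=q[a>np.percentile(a,99)-.004];o=r.mean(0);u,s,v=np.linalg.svd(r-o);k=v[2]*np.sign(v[2]@n)
        n=n+.6*(k-n);n/=np.linalg.norm(n)
    e1=np.cross(n,[0,0,1.]);e1=e1/np.linalg.norm(e1) if np.linalg.norm(e1)>1e-3 else np.array([1.,0,0]);e2=np.cross(n,e1)
    cc,rms=circ(np.c_[(r-o)@e1,(r-o)@e2]);C=o+e1*cc[0]+e2*cc[1]
    print("terra",len(q),"rim",len(r),"centre",C.round(4),"r",cc[2].round(4),"rms",rms.round(4),"axis",n.round(3),"lean",np.degrees(np.arccos(n[2])).round(1),"az",np.degrees(np.arctan2(n[1],n[0])).round(1),"foot",(C-.06*n).round(4))
    return C,n,q
E
python3 - <<'E'
from small import *
c=dict(np.load("pics/w3.npz"))
for a in(150,163,175):
    C,n,q=rim(c,(.45,.28),(np.sin(.56)*np.cos(np.radians(a)),np.sin(.56)*np.sin(np.radians(a)),np.cos(.56)))
P=cloud(c);H=hsv(c).astype(int)
m=(abs(P[...,0]-.475)<.07)&(abs(P[...,1]-.27)<.06)&(P[...,2]>.006)&(P[...,2]<.12)&(H[...,1]>80)
q=P[m];r=cv2.minAreaRect((q[q[:,2]<.085][:,:2]*1000).astype(np.float32));print("rest rect",r,cv2.boxPoints(r).round(0).tolist())
for z in((.006,.03),(.03,.045),(.045,.055),(.055,.07),(.07,.085)):
    w=q[(q[:,2]>z[0])&(q[:,2]<z[1])];print(z,len(w),w.min(0).round(3) if len(w) else "",w.max(0).round(3) if len(w) else "")
E
```

```text
terra 1441 rim 93 centre [-2.7823  2.3264 -0.3068] r 3.8443 rms 0.0058 axis [0.482 0.827 0.289] lean 73.2 az 59.8 foot [-2.8113  2.2767 -0.3242]
terra 1441 rim 98 centre [0.3386 0.3639 0.2361] r 0.1986 rms 0.0058 axis [-0.82  -0.531 -0.213] lean 102.3 az -147.1 foot [0.3878 0.3957 0.2488]
terra 1441 rim 91 centre [23.4098 -4.415   5.384 ] r 24.0268 rms 0.0066 axis [0.147 0.964 0.223] lean 77.1 az 81.3 foot [23.401  -4.4728  5.3707]
rest rect ((471.9605712890625, 273.9015197753906), (61.90669250488281, 90.10279846191406), 70.88484191894531) [[419.0, 259.0], [504.0, 230.0], [525.0, 288.0], [440.0, 318.0]]
(0.006, 0.03) 410 [0.427 0.231 0.006] [0.505 0.315 0.028]
(0.03, 0.045) 82 [0.439 0.24  0.031] [0.477 0.265 0.045]
(0.045, 0.055) 432 [0.435 0.234 0.045] [0.497 0.312 0.055]
(0.055, 0.07) 1570 [0.442 0.234 0.055] [0.515 0.306 0.07 ]
(0.07, 0.085) 397 [0.428 0.245 0.07 ] [0.493 0.298 0.085]
```

```bash
python3 - <<'E'
from small import *
c=dict(np.load("pics/w3.npz"));P=cloud(c);H=hsv(c).astype(int)
near=(abs(P[...,0]-.465)<.06)&(abs(P[...,1]-.275)<.05)&(P[...,2]>.03)&(P[...,2]<.13)
m=near&(H[...,0]<=11)&(H[...,1]>100)
k,lab,st,cen=cv2.connectedComponentsWithStats(m.astype(np.uint8));print(st[1:].tolist())
i=1+st[1:,4].argmax();m=lab==i;q=P[m];print(len(q),q.min(0),q.max(0),np.percentile(q[:,2],[5,50,95]))
best=[]
for az in range(150,176,3):
    a=np.radians(az);s,cc=np.sin(np.radians(32)),np.cos(np.radians(32));n=np.array([s*np.cos(a),s*np.sin(a),cc])
    h=q@n;t=np.percentile(h,98);r=q[h>t-.005];e1=np.array([-np.sin(a),np.cos(a),0]);e2=np.cross(n,e1)
    x,rms=circ(np.c_[r@e1,r@e2]);C=e1*x[0]+e2*x[1]+n*(t-.001);print(az,len(r),"r",x[2].round(4),rms.round(4),"C",C.round(4),"seat",(C-.06*n).round(4))
# mouth contour: rays onto rim plane, hole-filled mask ellipse
cn=max(cv2.findContours(m.astype(np.uint8),cv2.RETR_EXTERNAL,cv2.CHAIN_APPROX_NONE)[0],key=cv2.contourArea);print("ellipse",cv2.fitEllipse(cn))
w=near&(H[...,0]>=14)&(H[...,0]<=18);W=P[w];top=W[W[:,2]>.045];print("wood",len(W),cv2.minAreaRect((W[:,:2]*1000).astype(np.float32)))
cv2.imwrite("pics/w3c.png",cv2.resize(c["color"][130:245,200:330,::-1],None,fx=5,fy=5,interpolation=cv2.INTER_CUBIC))
E
```

```text
[[247, 163, 47, 42, 1405]]
1405 [0.42860136 0.2579571  0.04781705] [0.48526924 0.3120552  0.10699914] [0.05846189 0.07927403 0.10399426]
150 366 r 0.0186 0.001 C [0.4455 0.283  0.0969] seat [0.4731 0.2671 0.0461]
153 379 r 0.0186 0.001 C [0.4457 0.2829 0.0966] seat [0.4741 0.2684 0.0457]
156 389 r 0.0186 0.001 C [0.446  0.2828 0.0963] seat [0.475  0.2698 0.0454]
159 399 r 0.0187 0.001 C [0.4462 0.2827 0.096 ] seat [0.4758 0.2713 0.0452]
162 398 r 0.0187 0.001 C [0.4462 0.2827 0.096 ] seat [0.4765 0.2728 0.0451]
165 390 r 0.0187 0.001 C [0.4461 0.2827 0.0961] seat [0.4768 0.2745 0.0453]
168 379 r 0.0187 0.001 C [0.4459 0.2828 0.0964] seat [0.477  0.2762 0.0455]
171 366 r 0.0187 0.001 C [0.4456 0.2829 0.0968] seat [0.477  0.2779 0.0459]
174 336 r 0.0187 0.001 C [0.4454 0.2829 0.0972] seat [0.477  0.2796 0.0463]
ellipse ((270.03900146484375, 184.34104919433594), (36.418678283691406, 48.1899528503418), 57.705482482910156)
wood 1594 ((471.0127868652344, 274.1738586425781), (61.783023834228516, 76.44245147705078), 70.85675048828125)
```

View pics/w3c.png

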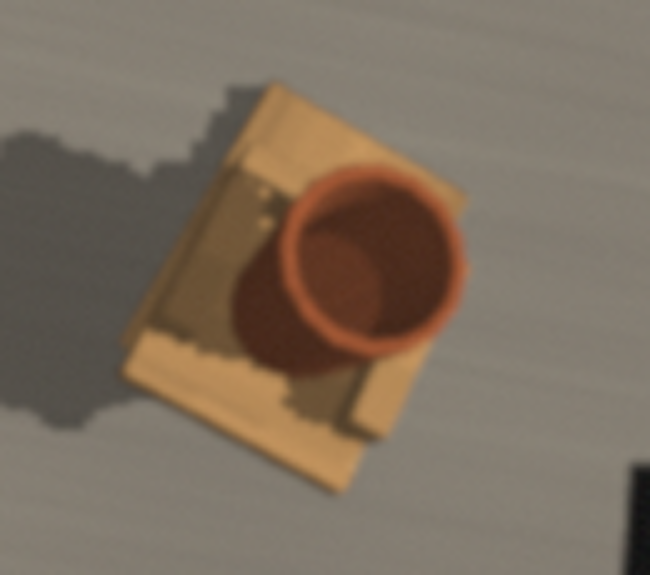

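The crop shows the mouth centred at crop (375,260), leaning up-right. The fit agrees with the text: lean azimuth 160.5°, rim centre (0.446,0.283,0.096), seat height 45 mm. I'll turn and align over it.

Emit:
drive_tool(moves=[{"delta_pos": [0,0,0],"turn": 0.17,"claw": 1},{"delta_pos": [0,0,0],"turn": 0.18,"claw": 1},{"delta_pos": [0,0,0],"turn": 0.18,"claw": 1},{"delta_pos": [0,0,0],"turn": 0.007,"claw": 1},{"delta_pos": [8,17,20],"turn": 0,"claw": 1},{"delta_pos": [0,0,40],"turn": 0,"claw": 1},{"delta_pos": [0,0,30],"turn": 0,"claw": 1},{"delta_pos": [0,0,0],"turn": 0,"claw": 1},{"delta_pos": [0,0,0],"turn": 0,"claw": 1}])

```text
time_s: 27.45
tcp_pos: [0.4496, 0.279, 0.1073]
ee_rot: [[-0.942, 0.334, 0.002], [0.334, 0.942, 0.001], [-0.001, 0.001, -1.0]]
wrist_force: [0.0, 0.7, 0.4]
gripper_width: 0.999
gripper_force: 0.0
```

```bash
python3 - <<'E'
from small import *
from go import go
from station import cams
c=cams.capture("wrist");P=cloud(c);H=hsv(c).astype(int)
near=(abs(P[...,0]-.46)<.06)&(abs(P[...,1]-.275)<.05)&(P[...,2]>.03)&(P[...,2]<.125)
m=near&(H[...,0]<=11)&(H[...,1]>100);k,lab,st,cen=cv2.connectedComponentsWithStats(m.astype(np.uint8));m=lab==1+st[1:,4].argmax();q=P[m]
a=np.radians(160.5);s,cc=np.sin(np.radians(32)),np.cos(np.radians(32));n=np.array([s*np.cos(a),s*np.sin(a),cc])
h=q@n;t=np.percentile(h,98);r=q[h>t-.005];e1=np.array([-np.sin(a),np.cos(a),0]);e2=np.cross(n,e1)
x,rms=circ(np.c_[r@e1,r@e2]);print(len(q),"r",x[2].round(4),rms.round(4),"C",(e1*x[0]+e2*x[1]+n*(t-.001)).round(4))
go(.449,.2817,.045,160.5)
E
```

```text
2287 r 0.0186 0.001 C [0.446  0.2832 0.0959]
tcp [0.4498 0.2793 0.1078] az 160.45 shift mm [ 1.7  1.9 62.8] turn -0.001 grip 1.001 0.0 F [-0.1  1.  -1. ] t 27.5 tilt [ 0.0022  0.0017 -1.    ] J [  49. -159.]
```

Emit:
drive_tool(moves=[{"delta_pos": [2,2.4,20],"turn": 0,"claw": 1},{"delta_pos": [0,0,25],"turn": 0,"claw": 0.8},{"delta_pos": [0,0,18],"turn": 0,"claw": 0.7},{"delta_pos": [0,0,0],"turn": 0,"claw": 0.6},{"delta_pos": [0,0,0],"turn": 0,"claw": 0.3},{"delta_pos": [0,0,0],"turn": 0,"claw": 0.3},{"delta_pos": [0,0,0],"turn": 0,"claw": 0.3},{"delta_pos": [0,0,0],"turn": 0,"claw": 0.3},{"delta_pos": [0,0,0],"turn": 0,"claw": 0.3}])

```text
time_s: 28.62
tcp_pos: [0.4483, 0.2825, 0.0443]
ee_rot: [[-0.942, 0.335, 0.002], [0.335, 0.942, 0.002], [-0.001, 0.002, -1.0]]
wrist_force: [-2.5, 0.9, 6.5]
gripper_width: 0.468
gripper_force: 30.0
```

Emit:
drive_tool(moves=[{"delta_pos": [0,0,-5],"turn": 0,"claw": 0.3},{"delta_pos": [0,0,-8],"turn": 0,"claw": 0.3},{"delta_pos": [0,0,-15],"turn": 0,"claw": 0.3},{"delta_pos": [0,0,-22],"turn": 0,"claw": 0.3},{"delta_pos": [0,0,-25],"turn": 0,"claw": 0.3},{"delta_pos": [0,0,-25],"turn": 0,"claw": 0.3},{"delta_pos": [0,0,-15],"turn": 0,"claw": 0.3},{"delta_pos": [0,0,0],"turn": 0,"claw": 0.3},{"delta_pos": [0,0,0],"turn": 0,"claw": 0.3}])

```text
time_s: 29.75
tcp_pos: [0.4471, 0.2811, 0.1573]
ee_rot: [[-0.942, 0.336, -0.002], [0.336, 0.942, -0.001], [0.001, -0.002, -1.0]]
wrist_force: [-0.8, -0.4, -0.7]
gripper_width: 0.463
gripper_force: 30.0
```

```bash
cat > lean.py <<'E'
from small import *
from go import go
from station import cams,monitor
s=monitor.sense();T=s["tcp_pos"];R=s["ee_rot"]
Q=[]
for n in("scene","side","wrist"):
    c=cams.capture(n);P=cloud(c);H=hsv(c).astype(int)
    m=(np.hypot(P[...,0]-T[0],P[...,1]-T[1])<.07)&(H[...,0]<=11)&(H[...,1]>100)&(P[...,2]>T[2]-.06)&(P[...,2]<T[2]+.1)
    k,lab,st,cen=cv2.connectedComponentsWithStats(m.astype(np.uint8))
    if k<2:continue
    q=P[lab==1+st[1:,4].argmax()];t=(q-T)@R[:,:2]  # tool x (lean dir), y
    print(n,len(q),"z",np.percentile(q[:,2],[1,99]).round(4))
    for z0 in np.arange(T[2]-.04,T[2]+.08,.01):
        k=(q[:,2]>=z0)&(q[:,2]<z0+.01)
        if k.sum()>4:print("   dz %.3f n %d toolx %s tooly %s"%(z0-T[2],k.sum(),np.percentile(t[k,0],[3,97]).round(3),np.percentile(t[k,1],[3,97]).round(3)))
go(T[0],T[1],T[2],s=s)
E
python3 lean.py
```

```text
scene 295 z [0.1657 0.2186]
   dz 0.000 n 6 toolx [-0.038 -0.026] tooly [0.011 0.016]
   dz 0.010 n 47 toolx [-0.041 -0.02 ] tooly [-0.008  0.018]
   dz 0.020 n 45 toolx [-0.037 -0.017] tooly [-0.009  0.017]
   dz 0.030 n 55 toolx [-0.032  0.016] tooly [-0.011  0.018]
   dz 0.040 n 74 toolx [-0.028  0.014] tooly [-0.018  0.021]
   dz 0.050 n 59 toolx [-0.021 -0.003] tooly [-0.018  0.022]
   dz 0.060 n 9 toolx [-0.017 -0.007] tooly [-0.008  0.022]
side 139 z [0.1601 0.2169]
   dz 0.000 n 13 toolx [-0.04  -0.021] tooly [-0.019 -0.001]
   dz 0.010 n 29 toolx [-0.039 -0.014] tooly [-0.019 -0.003]
   dz 0.020 n 28 toolx [-0.035 -0.008] tooly [-0.021  0.002]
   dz 0.030 n 28 toolx [-0.029 -0.01 ] tooly [-0.022  0.004]
   dz 0.040 n 22 toolx [-0.024 -0.003] tooly [-0.018  0.02 ]
   dz 0.050 n 18 toolx [-0.018 -0.006] tooly [-0.016  0.018]
wrist 3042 z [0.169  0.2114]
   dz 0.010 n 1041 toolx [-0.019 -0.001] tooly [-0.013  0.013]
   dz 0.020 n 516 toolx [-0.021  0.008] tooly [-0.015  0.015]
   dz 0.030 n 418 toolx [-0.012  0.015] tooly [-0.016  0.016]
   dz 0.040 n 824 toolx [-0.005  0.019] tooly [-0.019  0.019]
   dz 0.050 n 242 toolx [-0.003  0.006] tooly [-0.021  0.02 ]
tcp [0.4471 0.2811 0.1573] az 160.37 shift mm [0. 0. 0.] turn 0 grip 0.463 30.0 F [-0.8 -0.4 -0.7] t 29.75 tilt [-0.0016 -0.0011 -1.    ] J [  50. -159.]
```

The pot is held with about 30° lean, so friction keeps it from swinging upright. I can right it by pushing its heel against the fixed rest's low-end face. I need that face's profile and the hammer clearance.

```bash
python3 - <<'E'
from h import *
from station import cams
ex=np.array([-.9426,.3338]);ey=np.array([.3338,.9426]);o=np.array([.4315,.288])
for name in("w3","now","side0"):
    c=cams.capture("wrist") if name=="now" else dict(np.load(f"pics/{name}.npz"));P=cloud(c);H=hsv(c).astype(int)
    t=(P[...,:2]-o);a=t@ex;b=t@ey;z=P[...,2]
    m=(abs(b)<.03)&(a>-.1)&(a<.03)&(H[...,0]>=13)&(H[...,0]<=19)&(H[...,1]>70)&(z>.004)&(z<.12);
    print(name,m.sum(),"profile a(mm): zmax,zmin,n")
    print("  ",[(int(1000*x),np.percentile(z[m&(abs(a-x)<.002)],[97,3]).round(3).tolist(),int((m&(abs(a-x)<.002)).sum())) for x in np.arange(-.03,.016,.004) if (m&(abs(a-x)<.002)).sum()>2])
    k=(a>.005)&(a<.16)&(abs(b)<.1)&(z>.006)&(z<.06)
    if k.sum():
        print("  others in front:",k.sum(),"a",np.percentile(a[k],[1,50,99]).round(3),"b",np.percentile(b[k],[1,50,99]).round(3),"z",np.percentile(z[k],[50,99]).round(3))
        for x in np.arange(.01,.16,.015):
            kk=k&(abs(a-x)<.0075)
            if kk.sum()>3:print("     a",x.round(3),kk.sum(),"b",np.percentile(b[kk],[2,98]).round(3),"z",np.percentile(z[kk],98).round(3))
E
```

```text
w3 1896 profile a(mm): zmax,zmin,n
   [(-30, [0.069, 0.035], 43), (-26, [0.094, 0.008], 45), (-22, [0.085, 0.007], 49), (-18, [0.052, 0.007], 99), (-13, [0.05, 0.007], 86), (-9, [0.042, 0.006], 88), (-5, [0.018, 0.005], 131), (-1, [0.088, 0.087], 3), (2, [0.086, 0.083], 5)]
  others in front: 2179 a [0.074 0.103 0.136] b [-0.012  0.043  0.099] z [0.024 0.027]
     a 0.07 88 b [-0.01   0.011] z 0.024
     a 0.085 517 b [-0.013  0.041] z 0.026
     a 0.1 668 b [-0.003  0.075] z 0.027
     a 0.115 615 b [0.03  0.098] z 0.027
     a 0.13 278 b [0.062 0.099] z 0.027
     a 0.145 13 b [0.091 0.1  ] z 0.021
now 2836 profile a(mm): zmax,zmin,n
   [(-30, [0.056, 0.035], 191), (-26, [0.053, 0.04], 152), (-22, [0.052, 0.007], 242), (-18, [0.052, 0.007], 379), (-13, [0.05, 0.007], 337), (-9, [0.009, 0.007], 154), (-5, [0.009, 0.005], 172)]
  others in front: 2970 a [0.074 0.105 0.137] b [-0.011  0.047  0.099] z [0.024 0.027]
     a 0.07 98 b [-0.009  0.012] z 0.023
     a 0.085 643 b [-0.012  0.042] z 0.026
     a 0.1 917 b [-0.001  0.075] z 0.027
     a 0.115 882 b [0.03  0.098] z 0.027
     a 0.13 410 b [0.062 0.1  ] z 0.027
     a 0.145 20 b [0.093 0.1  ] z 0.023
side0 293 profile a(mm): zmax,zmin,n
   [(-30, [0.053, 0.007], 9), (-26, [0.054, 0.044], 3), (-22, [0.051, 0.006], 11), (-18, [0.054, 0.007], 8), (-13, [0.01, 0.006], 4), (-9, [0.009, 0.005], 5), (-5, [0.008, 0.004], 4)]
  others in front: 154 a [0.074 0.101 0.137] b [-0.014  0.034  0.098] z [0.022 0.028]
     a 0.07 10 b [-0.012  0.002] z 0.024
     a 0.085 46 b [-0.014  0.036] z 0.028
     a 0.1 43 b [-0.001  0.072] z 0.027
     a 0.115 36 b [0.026 0.097] z 0.027
     a 0.13 17 b [0.069 0.096] z 0.027
```

The lip's top edge is at a=−11 mm, z≈0.051. The hammer starts at a=+70 mm and is under 27 mm high, so there's room. I'll move in front of the lip and lower, then push back against it.

Emit:
drive_tool(moves=[{"delta_pos": [15,0,0],"turn": 0,"claw": 0.3},{"delta_pos": [24,0,0],"turn": 0,"claw": 0.3},{"delta_pos": [20,1,0],"turn": 0,"claw": 0.3},{"delta_pos": [0,0,20],"turn": 0,"claw": 0.3},{"delta_pos": [0,0,30],"turn": 0,"claw": 0.3},{"delta_pos": [0,0,30],"turn": 0,"claw": 0.3},{"delta_pos": [0,0,28],"turn": 0,"claw": 0.3},{"delta_pos": [0,0,14],"turn": 0,"claw": 0.3},{"delta_pos": [0,0,0],"turn": 0,"claw": 0.3}])

```text
time_s: 31.08
tcp_pos: [0.3919, 0.302, 0.0357]
ee_rot: [[-0.942, 0.335, -0.001], [0.335, 0.942, -0.002], [0.0, -0.002, -1.0]]
wrist_force: [-0.6, 0.3, -1.3]
gripper_width: 0.473
gripper_force: 30.0
```

Emit:
drive_tool(moves=[{"delta_pos": [-5,0,0],"turn": 0,"claw": 0.3},{"delta_pos": [-5,0,0],"turn": 0,"claw": 0.3},{"delta_pos": [-5,0,0],"turn": 0,"claw": 0.3},{"delta_pos": [-4,0,0],"turn": 0,"claw": 0.3},{"delta_pos": [0,0,0],"turn": 0,"claw": 0.3}])

```text
time_s: 31.7
tcp_pos: [0.4103, 0.2956, 0.036]
ee_rot: [[-0.942, 0.336, -0.001], [0.336, 0.942, -0.0], [0.0, -0.001, -1.0]]
wrist_force: [-1.6, 0.6, -2.6]
gripper_width: 0.465
gripper_force: 30.0
```

```bash
python3 lean.py
```

```text
scene 243 z [0.0396 0.0976]
   dz 0.000 n 5 toolx [-0.03  -0.019] tooly [0.015 0.016]
   dz 0.010 n 26 toolx [-0.036 -0.017] tooly [-0.01   0.018]
   dz 0.020 n 41 toolx [-0.033 -0.012] tooly [-0.008  0.017]
   dz 0.030 n 46 toolx [-0.03   0.019] tooly [-0.011  0.018]
   dz 0.040 n 68 toolx [-0.024  0.015] tooly [-0.017  0.022]
   dz 0.050 n 47 toolx [-0.022 -0.002] tooly [-0.021  0.022]
   dz 0.060 n 8 toolx [-0.017 -0.01 ] tooly [-0.01   0.022]
side 108 z [0.0351 0.0958]
   dz 0.000 n 10 toolx [-0.032 -0.016] tooly [-0.019 -0.009]
   dz 0.010 n 21 toolx [-0.034 -0.012] tooly [-0.019  0.001]
   dz 0.020 n 21 toolx [-0.031 -0.008] tooly [-0.02   0.002]
   dz 0.030 n 23 toolx [-0.029  0.002] tooly [-0.019  0.018]
   dz 0.040 n 16 toolx [-0.022 -0.006] tooly [-0.019  0.012]
   dz 0.050 n 15 toolx [-0.018 -0.01 ] tooly [-0.015  0.002]
wrist 3056 z [0.0475 0.09  ]
   dz 0.010 n 1199 toolx [-0.019  0.   ] tooly [-0.013  0.013]
   dz 0.020 n 429 toolx [-0.021  0.008] tooly [-0.015  0.015]
   dz 0.030 n 325 toolx [-0.012  0.015] tooly [-0.016  0.016]
   dz 0.040 n 834 toolx [-0.005  0.02 ] tooly [-0.019  0.019]
   dz 0.050 n 267 toolx [-0.003  0.007] tooly [-0.021  0.02 ]
tcp [0.4103 0.2956 0.036 ] az 160.35 shift mm [0. 0. 0.] turn 0 grip 0.465 30.0 F [-1.6  0.6 -2.6] t 31.7 tilt [-7.e-04 -4.e-04 -1.e+00] J [  54. -164.]
```

It is rotating as intended. Continue pushing.

Emit:
drive_tool(moves=[{"delta_pos": [-4,0,0],"turn": 0,"claw": 0.3},{"delta_pos": [-4,0,0],"turn": 0,"claw": 0.3},{"delta_pos": [-4,0,0],"turn": 0,"claw": 0.3},{"delta_pos": [-4,0,0],"turn": 0,"claw": 0.3},{"delta_pos": [0,0,0],"turn": 0,"claw": 0.3}])

```text
time_s: 32.48
tcp_pos: [0.4257, 0.2906, 0.0363]
ee_rot: [[-0.942, 0.336, 0.0], [0.336, 0.942, 0.0], [-0.0, 0.0, -1.0]]
wrist_force: [-2.5, 0.7, -1.6]
gripper_width: 0.465
gripper_force: 30.0
```

```bash
python3 lean.py
```

```text
scene 227 z [0.0427 0.1089]
   dz 0.000 n 6 toolx [-0.012  0.002] tooly [0.014 0.017]
   dz 0.010 n 20 toolx [-0.022 -0.006] tooly [-0.006  0.018]
   dz 0.020 n 34 toolx [-0.022  0.015] tooly [-0.012  0.017]
   dz 0.030 n 53 toolx [-0.021  0.018] tooly [-0.016  0.018]
   dz 0.040 n 66 toolx [-0.02   0.019] tooly [-0.018  0.021]
   dz 0.050 n 41 toolx [-0.02   0.007] tooly [-0.021  0.023]
side 83 z [0.0319 0.0905]
   dz -0.010 n 5 toolx [-0.012  0.003] tooly [-0.017 -0.014]
   dz 0.000 n 11 toolx [-0.016 -0.001] tooly [-0.019 -0.009]
   dz 0.010 n 15 toolx [-0.02 -0.  ] tooly [-0.021 -0.002]
   dz 0.020 n 14 toolx [-0.019  0.002] tooly [-0.022 -0.003]
   dz 0.030 n 14 toolx [-0.019 -0.001] tooly [-0.019  0.022]
   dz 0.040 n 16 toolx [-0.019 -0.002] tooly [-0.017  0.022]
   dz 0.050 n 8 toolx [-0.018 -0.012] tooly [-0.012  0.009]
wrist 3394 z [0.0396 0.0893]
   dz -0.010 n 17 toolx [0.005 0.013] tooly [-0.004  0.014]
   dz 0.000 n 55 toolx [0.01  0.015] tooly [-0.01   0.011]
   dz 0.010 n 1301 toolx [-0.017  0.014] tooly [-0.014  0.013]
   dz 0.020 n 488 toolx [-0.017  0.018] tooly [-0.016  0.015]
   dz 0.030 n 384 toolx [-0.014  0.02 ] tooly [-0.017  0.016]
   dz 0.040 n 573 toolx [-0.008  0.022] tooly [-0.017  0.017]
   dz 0.050 n 576 toolx [-0.003  0.021] tooly [-0.021  0.02 ]
tcp [0.4257 0.2906 0.0363] az 160.37 shift mm [0. 0. 0.] turn 0 grip 0.465 30.0 F [-2.5  0.7 -1.6] t 32.48 tilt [ 1.e-04  3.e-04 -1.e+00] J [  52. -162.]
```

Emit:
drive_tool(moves=[{"delta_pos": [-2,0,0],"turn": 0,"claw": 0.3},{"delta_pos": [-2,0,0],"turn": 0,"claw": 0.3},{"delta_pos": [0,0,0],"turn": 0,"claw": 0.3},{"delta_pos": [8,0,0],"turn": 0,"claw": 0.3},{"delta_pos": [8,0,-10],"turn": 0,"claw": 0.3},{"delta_pos": [0,0,-30],"turn": 0,"claw": 0.3},{"delta_pos": [0,0,-40],"turn": 0,"claw": 0.3},{"delta_pos": [0,0,-40],"turn": 0,"claw": 0.3},{"delta_pos": [0,0,-20],"turn": 0,"claw": 0.3},{"delta_pos": [0,0,0],"turn": 0,"claw": 0.3}])

```text
time_s: 33.88
tcp_pos: [0.4149, 0.2956, 0.1787]
ee_rot: [[-0.942, 0.335, 0.004], [0.335, 0.942, 0.004], [-0.002, 0.005, -1.0]]
wrist_force: [-0.2, 0.1, -2.1]
gripper_width: 0.468
gripper_force: 30.0
```

```bash
python3 lean.py;  python3 go.py .455 -.2738 .18
```

```text
scene 311 z [0.176  0.2441]
   dz -0.010 n 10 toolx [-0.02  -0.007] tooly [-0.001  0.016]
   dz 0.000 n 31 toolx [-0.022 -0.004] tooly [-0.007  0.017]
   dz 0.010 n 33 toolx [-0.022 -0.003] tooly [-0.009  0.017]
   dz 0.020 n 35 toolx [-0.02  -0.002] tooly [-0.011  0.018]
   dz 0.030 n 60 toolx [-0.021  0.018] tooly [-0.013  0.018]
   dz 0.040 n 85 toolx [-0.02  0.02] tooly [-0.018  0.023]
   dz 0.050 n 52 toolx [-0.021  0.02 ] tooly [-0.021  0.021]
side 132 z [0.1724 0.2315]
   dz -0.010 n 17 toolx [-0.018  0.006] tooly [-0.021 -0.002]
   dz 0.000 n 22 toolx [-0.017  0.006] tooly [-0.021 -0.004]
   dz 0.010 n 20 toolx [-0.018  0.003] tooly [-0.021 -0.003]
   dz 0.020 n 20 toolx [-0.018  0.006] tooly [-0.024 -0.002]
   dz 0.030 n 20 toolx [-0.018  0.005] tooly [-0.018  0.018]
   dz 0.040 n 27 toolx [-0.018  0.003] tooly [-0.019  0.022]
   dz 0.050 n 6 toolx [-0.017 -0.01 ] tooly [-0.017  0.007]
wrist 3511 z [0.1806 0.2289]
   dz -0.010 n 25 toolx [0.011 0.016] tooly [-0.007  0.009]
   dz 0.000 n 78 toolx [0.001 0.017] tooly [-0.012  0.009]
   dz 0.010 n 1341 toolx [-0.015  0.017] tooly [-0.016  0.012]
   dz 0.020 n 541 toolx [-0.015  0.02 ] tooly [-0.017  0.013]
   dz 0.030 n 418 toolx [-0.012  0.021] tooly [-0.018  0.014]
   dz 0.040 n 1050 toolx [-0.005  0.023] tooly [-0.021  0.018]
   dz 0.050 n 58 toolx [-0.002  0.009] tooly [-0.022  0.019]
tcp [0.4149 0.2956 0.1787] az 160.42 shift mm [0. 0. 0.] turn 0 grip 0.468 30.0 F [-0.2  0.1 -2.1] t 33.88 tilt [ 0.0039  0.0041 -1.    ] J [  54. -163.]
tcp [0.4135 0.294  0.1752] az 160.39 shift mm [-229.7 -520.9   -4. ] turn 0 grip 0.463 30.0 F [ 0.1  0.2 -1.1] t 34.02 tilt [-0.0014 -0.0014 -1.    ] J [  54. -163.]
```

Lean is now about 4°, nearly upright. Carry it to the nested pots.

Emit:
drive_tool(moves=[{"delta_pos": [-10,-22,0],"turn": 0,"claw": 0.3},{"delta_pos": [-18,-41,0],"turn": 0,"claw": 0.3},{"delta_pos": [-21,-48,0],"turn": 0,"claw": 0.3},{"delta_pos": [-21,-48,0],"turn": 0,"claw": 0.3},{"delta_pos": [-21,-48,0],"turn": 0,"claw": 0.3},{"delta_pos": [-21,-48,0],"turn": 0,"claw": 0.3},{"delta_pos": [-21,-48,0],"turn": 0,"claw": 0.3},{"delta_pos": [-21,-48,0],"turn": 0,"claw": 0.3},{"delta_pos": [-21,-48,0],"turn": 0,"claw": 0.3},{"delta_pos": [-21,-48,0],"turn": 0,"claw": 0.3},{"delta_pos": [-20,-45,0],"turn": 0,"claw": 0.3},{"delta_pos": [-14,-29,0],"turn": 0,"claw": 0.3}])

```text
time_s: 35.52
tcp_pos: [0.4542, -0.2758, 0.175]
ee_rot: [[-0.941, 0.338, -0.003], [0.338, 0.941, 0.001], [0.003, -0.0, -1.0]]
wrist_force: [-0.5, -0.0, -1.3]
gripper_width: 0.468
gripper_force: 30.0
```

Emit:
drive_tool(moves=[{"delta_pos": [0,0,0],"turn": 0,"claw": 0.3},{"delta_pos": [0,0,0],"turn": 0,"claw": 0.3}])

```text
time_s: 35.78
tcp_pos: [0.4547, -0.2732, 0.1754]
ee_rot: [[-0.942, 0.336, -0.002], [0.336, 0.942, 0.001], [0.002, 0.0, -1.0]]
wrist_force: [0.5, 0.2, -1.6]
gripper_width: 0.469
gripper_force: 30.0
```

```bash
python3 lean.py;  python3 go.py .455 -.2738 .053; python3 - <<'E'
from h import *
from station import cams
for n in("scene","side"):
    c=cams.capture(n);P=cloud(c);H=hsv(c).astype(int);d=np.hypot(P[...,0]-.455,P[...,1]+.2738)
    w=(d<.045)&(H[...,1]<75)&(H[...,2]>100)&(P[...,2]>.078)&(P[...,2]<.095);q=P[w];print(n,len(q),circ(q,.0297) if len(q)>8 else "",np.percentile(q[:,2],95) if len(q) else "")
E
```

```text
scene 212 z [0.1709 0.2524]
   dz -0.010 n 11 toolx [-0.019  0.004] tooly [-0.009  0.016]
   dz 0.000 n 30 toolx [-0.019  0.003] tooly [-0.002  0.018]
   dz 0.010 n 27 toolx [-0.02   0.004] tooly [-0.004  0.018]
   dz 0.020 n 26 toolx [-0.019  0.005] tooly [-0.003  0.018]
   dz 0.030 n 32 toolx [-0.019  0.01 ] tooly [-0.019  0.028]
   dz 0.040 n 41 toolx [-0.018  0.013] tooly [-0.02   0.024]
   dz 0.050 n 33 toolx [-0.018  0.012] tooly [-0.022  0.025]
   dz 0.060 n 6 toolx [-0.011 -0.008] tooly [0.02  0.028]
side 36 z [0.1713 0.2061]
   dz 0.000 n 13 toolx [-0.019 -0.013] tooly [-0.014 -0.001]
   dz 0.010 n 12 toolx [-0.02  -0.014] tooly [-0.013 -0.   ]
   dz 0.020 n 6 toolx [-0.019 -0.014] tooly [-0.013 -0.006]
wrist 3543 z [0.1774 0.2291]
   dz -0.010 n 23 toolx [0.009 0.014] tooly [-0.004  0.012]
   dz 0.000 n 69 toolx [0.01  0.016] tooly [-0.009  0.012]
   dz 0.010 n 1214 toolx [-0.016  0.016] tooly [-0.013  0.014]
   dz 0.020 n 507 toolx [-0.017  0.018] tooly [-0.015  0.016]
   dz 0.030 n 493 toolx [-0.016  0.02 ] tooly [-0.016  0.017]
   dz 0.040 n 395 toolx [-0.009  0.022] tooly [-0.017  0.018]
   dz 0.050 n 842 toolx [-0.003  0.021] tooly [-0.02   0.021]
tcp [ 0.4547 -0.2732  0.1754] az 160.34 shift mm [0. 0. 0.] turn 0 grip 0.469 30.0 F [ 0.5  0.2 -1.6] t 35.77 tilt [-2.1e-03  8.0e-04 -1.0e+00] J [-13. -96.]
tcp [ 0.4557 -0.2726  0.1762] az 160.46 shift mm [  0.2  -1.4 123.2] turn 0 grip 0.463 30.0 F [ 0.2  0.8 -2.1] t 35.92 tilt [-3.e-04  2.e-04 -1.e+00] J [-13. -96.]
scene 78 (array([ 0.45682525, -0.27325144,  0.0297    ]), np.float64(0.002119099631530307)) 0.086617511764856
side 118 (array([ 0.45492725, -0.27432587,  0.0297    ]), np.float64(0.001272388255951893)) 0.08514963170085331
```

Emit:
drive_tool(moves=[{"delta_pos": [1,-1,12],"turn": 0,"claw": 0.3},{"delta_pos": [0,0,22],"turn": 0,"claw": 0.3},{"delta_pos": [0,0,24],"turn": 0,"claw": 0.3},{"delta_pos": [0,0,20],"turn": 0,"claw": 0.3},{"delta_pos": [0,0,18],"turn": 0,"claw": 0.3},{"delta_pos": [0,0,12],"turn": 0,"claw": 0.3},{"delta_pos": [0,0,8],"turn": 0,"claw": 0.3},{"delta_pos": [0,0,0],"turn": 0,"claw": 0.3}])

```text
time_s: 37.02
tcp_pos: [0.4545, -0.2739, 0.0598]
ee_rot: [[-0.942, 0.335, -0.001], [0.335, 0.942, 0.0], [0.001, -0.0, -1.0]]
wrist_force: [0.4, 0.0, -1.1]
gripper_width: 0.466
gripper_force: 30.0
```

Emit:
drive_tool(moves=[{"delta_pos": [0,0,2],"turn": 0,"claw": 0.3},{"delta_pos": [0,0,2],"turn": 0,"claw": 0.3},{"delta_pos": [0,0,0],"turn": 0,"claw": 0.3}])

```text
time_s: 37.4
tcp_pos: [0.4548, -0.274, 0.0564]
ee_rot: [[-0.942, 0.336, 0.0], [0.336, 0.942, -0.0], [-0.0, 0.0, -1.0]]
wrist_force: [0.1, -0.1, -0.8]
gripper_width: 0.464
gripper_force: 30.0
```

Emit:
drive_tool(moves=[{"delta_pos": [0,0,2],"turn": 0,"claw": 0.3},{"delta_pos": [0,0,1],"turn": 0,"claw": 0.3},{"delta_pos": [0,0,0],"turn": 0,"claw": 0.3}])

```text
time_s: 37.78
tcp_pos: [0.4546, -0.2739, 0.0531]
ee_rot: [[-0.942, 0.336, -0.0], [0.336, 0.942, 0.0], [0.0, -0.0, -1.0]]
wrist_force: [-0.6, 0.4, -1.1]
gripper_width: 0.464
gripper_force: 30.0
```

Emit:
drive_tool(moves=[{"delta_pos": [0,0,1],"turn": 0,"claw": 0.3},{"delta_pos": [0,0,0],"turn": 0,"claw": 0.3},{"delta_pos": [0,0,0],"turn": 0,"claw": 0.3}])

```text
time_s: 38.15
tcp_pos: [0.4552, -0.2741, 0.0527]
ee_rot: [[-0.942, 0.335, 0.001], [0.335, 0.942, -0.0], [-0.001, -0.0, -1.0]]
wrist_force: [0.3, -0.3, 0.2]
gripper_width: 0.466
gripper_force: 30.0
```

Emit:
drive_tool(moves=[{"delta_pos": [0,0,1],"turn": 0,"claw": 0.3},{"delta_pos": [0,0,0],"turn": 0,"claw": 0.3},{"delta_pos": [0,0,0],"turn": 0,"claw": 0.3}])

```text
time_s: 38.52
tcp_pos: [0.456, -0.2744, 0.0524]
ee_rot: [[-0.942, 0.335, 0.003], [0.335, 0.942, -0.001], [-0.003, -0.0, -1.0]]
wrist_force: [0.9, 0.5, 3.9]
gripper_width: 0.466
gripper_force: 30.0
```

Contact at +3.9 N. Release gently and rise.

Emit:
drive_tool(moves=[{"delta_pos": [0,0,0],"turn": 0,"claw": 0.5},{"delta_pos": [0,0,0],"turn": 0,"claw": 0.55},{"delta_pos": [0,0,0],"turn": 0,"claw": 0.65},{"delta_pos": [0,0,0],"turn": 0,"claw": 0.75},{"delta_pos": [0,0,0],"turn": 0,"claw": 0.8},{"delta_pos": [0,0,-5],"turn": 0,"claw": 0.8},{"delta_pos": [0,0,-20],"turn": 0,"claw": 0.8},{"delta_pos": [0,0,-45],"turn": 0,"claw": 0.8},{"delta_pos": [0,0,-50],"turn": 0,"claw": 0.8},{"delta_pos": [0,0,-20],"turn": 0,"claw": 0.8},{"delta_pos": [0,0,0],"turn": 0,"claw": 0.8}])

```text
time_s: 39.9
tcp_pos: [0.4557, -0.2742, 0.1933]
ee_rot: [[-0.942, 0.335, 0.005], [0.335, 0.942, -0.001], [-0.005, 0.0, -1.0]]
wrist_force: [0.1, 0.1, -0.3]
gripper_width: 0.8
gripper_force: 0.0
```

```bash
cat > fin.py <<'E'
from h import *
from go import go
from station import cams
for n in("scene","side","wrist"):
    c=cams.capture(n);P=cloud(c);H=hsv(c).astype(int);d=np.hypot(P[...,0]-.455,P[...,1]+.2738)
    for k,m,lo,hi,near in(("blue",(H[...,0]>95)&(H[...,0]<125)&(H[...,1]>90),.056,.074,.055),("white",(H[...,1]<75)&(H[...,2]>100),.076,.095,.045),("terra",(H[...,0]<=11)&(H[...,1]>100),.084,.125,.045)):
        q=P[m&(d<near)&(P[...,2]>lo)&(P[...,2]<hi)]
        if len(q)<12:print(n,k,len(q));continue
        zt=np.percentile(q[:,2],95);r=q[q[:,2]>zt-.006];s=np.linalg.lstsq(np.c_[r[:,:2]-r[:,:2].mean(0),np.ones(len(r))],r[:,2],rcond=None)[0];print(n,k,len(r),"z",zt.round(4),circ(r)[0].round(4),"slope",s[:2].round(3))
    if n!="wrist":
        b=(np.hypot(P[...,0]-.647,P[...,1]+.115)<.05)&(H[...,0]>9)&(H[...,0]<28)&(H[...,1]>90)&(P[...,2]>.08)&(P[...,2]<.29);q=P[b];print(n,"basket z",np.percentile(q[:,2],[1,99]).round(3),"grip",q[q[:,2]>.24].mean(0).round(3))
    if n=="side":cv2.imwrite("pics/end.png",cv2.resize(c["color"][120:340,180:400,::-1],None,fx=2.7,fy=2.7,interpolation=cv2.INTER_CUBIC))
go(.455,-.27,.2)
E
python3 fin.py
```

```text
scene blue 10
scene white 39 z 0.0864 [ 0.4572 -0.2722  0.0295] slope [ 0.004 -0.008]
scene terra 38 z 0.106 [ 0.4599 -0.2738  0.0185] slope [0.022 0.022]
scene basket z [0.107 0.273] grip [ 0.652 -0.113  0.26 ]
side blue 18 z 0.0648 [ 0.4552 -0.273   0.0409] slope [ 0.009 -0.008]
side white 110 z 0.0854 [ 0.4554 -0.274   0.0299] slope [-0.007  0.009]
side terra 77 z 0.1044 [ 0.4578 -0.2763  0.0188] slope [ 0.023 -0.018]
side basket z [0.105 0.272] grip [ 0.647 -0.121  0.261]
wrist blue 557 z 0.0649 [ 0.4541 -0.2722  0.0403] slope [-0.006  0.002]
wrist white 580 z 0.0849 [ 0.4554 -0.2736  0.0296] slope [0.    0.003]
wrist terra 458 z 0.1047 [ 0.4574 -0.2752  0.0187] slope [-0.015  0.005]
tcp [ 0.4538 -0.2736  0.1898] az 160.38 shift mm [  0.1   3.8 -10.2] turn 0 grip 0.803 0.0 F [ 0.  -0.4 -0.2] t 40.05 tilt [-0.0025  0.0011 -1.    ] J [-14. -96.]
```

View pics/end.png

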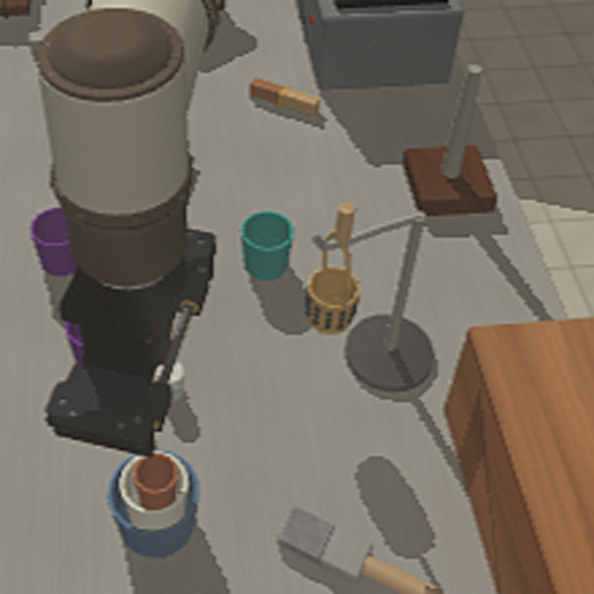

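The crop shows the three pots nested and upright at about (155,490), and the basket hanging on the hook at (335,270). The rims measure 64.8, 84.9 and 104.7 mm high with offsets under 3 mm. The gripper is clear, so I'm handing in.

```bash
python3 -c "
from station import ticket;print(ticket.finish_job())"
```

```text
the job is handed in; nothing more can be done
None
```

The job is handed in at about 40 s: the basket hangs on the hook, and the medium and small pots stand upright, nested in the large one. The hand-in returned no verdict, and I did not re-measure the bystanders at the end.

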